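# Put the amber jar away in the solvent cabinet's door rack

## Robot

A 6-joint arm with a two-finger parallel gripper is mounted at the origin on the work surface. World frame = base frame: x ahead of the robot, y to its left, z up, the work surface at z = 0. Lengths are in m, angles in rad, forces in N, time in s.
With the tool pointing down it reaches from about 0.3 to 0.775 m from the base axis. Payload 14.6 kg.
Tool frame: the origin (TCP) lies at the very end of the fingers, on their centre line; the grasp point (between the pads) lies 19 mm behind it; x points along the fingers, y is the direction in which the jaws open and shut, and the axes are right-handed (so a half turn about x gives the same grasp; the last joint's range is limited). The gripper opens to 94 mm and grips with 3 to 60 N. Pads are 16 mm wide; open, the fingers measure 119 mm over their backs; the gripper's body (75 mm by 177 mm) begins 78 mm behind the grasp point.
Start: joints at [-1.18, 0.3, 1.521, -0, 1.321, -0.067], TCP at [0.243, -0.493, 0.167] pointing down, gripper open.
Joint ranges: [-3.03, 3.03], [-0.79, 2.21], [0.23, 2.52], [-1.04, 4.18], [0, 3.07], [-2.55, 2.55]. Speed limits (rad/s): [2.22, 2.22, 2.57, 3.14, 3.14, 3.14].

## Interface

Orientations are given as [roll, pitch, yaw] about the fixed x, y, z axes, in that order (R = Rz(yaw) Ry(pitch) Rx(roll)).
In Python, from station import ctrl, viewer, hand_in gives the robot as it stands. The module is installed in compiled form; this text tells all that it offers.
- The arm moves only by the tool play_rows, never from a script. Its argument "deltas" is a list that holds one entry, the list of rows, each a list of 7 numbers: the shift along the tool's x, y, z in mm, then the turn, a rotation vector about the tool's x, y, z in rad, then the finger opening in mm, from 0 to 94. In form: [[[dx, dy, dz, ax, ay, az, gripper], ...]]. A call has 1 to 10 rows; each row shifts and turns the commanded pose from where the row before left it, along the tool's axes as they then stand; what a row does not reach is not made up. A row lasts 1/10 s, in which the tool goes at most 50 mm and 8.59 degrees, less where a joint would pass 70% of its speed; a pose out of reach is approached as far as the arm can. A call with a gripper value outside its range is refused whole. The fingers move at their own pace and stop on an object; "grip_force" is the grip in N (left out, the last holds). Time passes only in rows, so rows that do not move let the fingers close. It gives the time, the measured TCP pose, the force and the opening at its end, in the units of the state.
- ctrl.get_obs(): the state, without advancing time (a new reading comes with each control period).
- viewer.camera(name): name is "side" or "top" or "wrist"; returns a dict with "img" (400x640x3 uint8, red, green, blue), "fx", "fy", "cx", "cy" (pixels), "rvec" (rotation vector, rad) and "tvec" (3), from world to camera coordinates, as OpenCV has them. Camera axes: x right, y down, z forward; pixel columns grow to the right and rows downward; lengths in m; the calibration is good to about 2 mm. A picture is of the moment at which its call begins. There is no depth.
- hand_in(): hands the job in, once; it reports no verdict.
The state is a dict: "time_s": time; "qpos": joint angles; "joint_vel": joint speeds; "tau": joint torques, N m; "ee_pos": TCP position; "eef_rot": TCP orientation; "force": force on the tool from outside, world axes, zero at the start; "moment": the same for the moment, N m; "grip_width": finger opening in m.
Only numpy, scipy, OpenCV 4.12 (cv2) and the standard library are available. Lean on these libraries where they do the work, as an engineer would, in place of code of your own. Each camera call takes 0.05 s, during which the arm holds its last target.

## Task

Put the amber jar away in the yellow solvent cabinet: pull the cabinet's door open by its metal handle, stand the jar upright in the steel rack on the inside of the door and let go of it, then close the door fully again without slamming it. Set the jar down gently rather than dropping it, keep it upright on the way, and leave the green jar and the brush pot where they stand.

Things in the scene. Friction and masses are not known exactly. Their poses are not given: they have to be found in the camera images.
- cabinet: yellow steel benchtop cabinet, fixed, 220 deep (x) x 260 wide (y) x 280 high (z). Origin: centre of its underside, on the bench. Its front faces along its own -x axis. The door covers the whole front; 12 mm walls; the room behind the closed door is free for the rack and jar.
- door (a joint): hinge of the cabinet's door, rad: 0 closed, grows as it opens, stop at 1.9. The axis is vertical, at the front left edge of the cabinet (cabinet's own +y side); seen from above the door turns clockwise as it opens. It may start a little ajar. Light friction (0.15 N m, no spring): it stays where it is left.
- door_hinge (a point): point on the hinge axis, on the door's outer face, 140 mm above the bench. Its axes turn with the door: -y runs along the door from the hinge to its free edge (256 mm), -x points out of the outer face, z up; with the door closed they equal the cabinet's axes. The door panel is 16 mm thick (x = 0 to +16 mm here); its top is 274 mm above the bench.
- door_handle (a point): bright metal vertical bar handle fixed on the door's outer face, 14 mm thick, standing 42 mm off the face (bar axis to face), 226 mm from the hinge and 30 mm from the free edge. Origin: on the bar's axis at the height to grip, 240 mm above the bench; the bar runs from 87 mm below to 23 mm above it and two thin stays join it to the face. Axes as door_hinge. It can be pinched from above with the fingers closing along the door's y axis.
- door_rack (a point): open-topped steel rack fixed on the inside face of the door, turning with it. Origin: centre of the upper side of its floor, 140 mm above the bench. Inside it is 72 mm from the door's inner face to the front rail (x) and 160 mm wide (y), sides and rail 50 mm high above the floor. Axes as door_hinge: +x points away from the door panel, whose inner face is at x = -37 mm and whose top is 134 mm above the rack's floor.
- amber_jar: closed brown (amber) jar with a white lid, loose, cylinder 54 mm in diameter, 125 mm high, about 0.3 kg; the lid, of the same diameter, is its top 30 mm. Origin: centre of its underside.
- green_jar: bystander: dark green jar with a black lid, same size as the amber jar, loose. Origin: centre of its underside.
- brush_pot: bystander: white ceramic pot 68 mm in diameter and 90 mm high with three brushes standing up to 160 mm, loose. Origin: centre of its underside.
Things that resemble listed ones, but are neither listed nor needed, are in the scene too. What is shaped like the amber_jar but pink or purple is not meant.

How it is judged:
By the outcome, as a careful person would: the job done as asked, in the order asked, and still so for the second after the job is handed in, with the robot touching nothing.
It also fails if it takes over 72 s, if anything falls off the work surface, if the arm or the gripper's body presses on something with over 40 N, if the wrist force passes 120 N, or if a joint passes its speed limit or range.

## Working session

There is one attempt and no reset: what is moved stays moved. The work goes in short steps, Python scripts to look and compute and a tool call to move; the robot and the scene stay as the last step left them, time stands still between calls to the robot, and variables do not carry over. Pictures are saved under pics/ and viewed, and the job is handed in when it is done.

Besides the shell and the picture viewer there is one more tool, called after "Request:" as name(argument=value, ...), one argument or row to a line, values as JSON. play_rows: Moves the arm, as the interface text tells. Its arguments: {"type":"object","properties":{"deltas":{"type":"array","items":{"type":"array","items":{"type":"array","items":{"type":"number"}}}},"grip_force":{"type":"number"}},"required":["deltas"]}

```bash
mkdir -p pics; python3 - <<'E'
from station import ctrl, viewer
import cv2,numpy as np,pickle
o=ctrl.get_obs();print({k:np.round(v,3) for k,v in o.items()})
for n in ["side","top","wrist"]:
    c=viewer.camera(n);cv2.imwrite(f"pics/{n}0.png",c["img"][:,:,::-1]);pickle.dump(c,open(n+"0.pkl","wb"))
    R=cv2.Rodrigues(np.array(c["rvec"],float))[0];print(n,c["fx"],c["cx"],c["cy"],-R.T@np.array(c["tvec"]),R[2])
E
```

```text
{'time_s': np.float64(0.0), 'qpos': array([-1.18 ,  0.3  ,  1.522,  0.   ,  1.321, -0.067]), 'joint_vel': array([0.   , 0.003, 0.001, 0.001, 0.   , 0.   ]), 'tau': array([ 2.0000e-03, -5.3180e+01, -3.5273e+01,  7.1000e-02,  2.4000e-02,
       -0.0000e+00]), 'ee_pos': array([ 0.243, -0.493,  0.166]), 'eef_rot': array([-1.659,  1.57 ,  1.941]), 'force': array([-0.577, -0.21 ,  0.043]), 'moment': array([-0.009, -0.022,  0.014]), 'grip_width': np.float64(0.094)}
side 379.15544099057894 321.48004693747026 199.61187591264664 [ 1.23219238 -0.31328771  1.03587271] [-0.5755641   0.33861805 -0.74435461]
top 508.72379573702307 309.76153882246365 196.16299624198567 [0.42313833 0.06235877 1.65197645] [ 0.08844794  0.01536545 -0.99596228]
wrist 317.70370923228853 319.5420863502733 203.12300419824305 [ 0.30539309 -0.46268927  0.38482113] [-0.21293305 -0.10392183 -0.97152446]
```

View pics/side0.png

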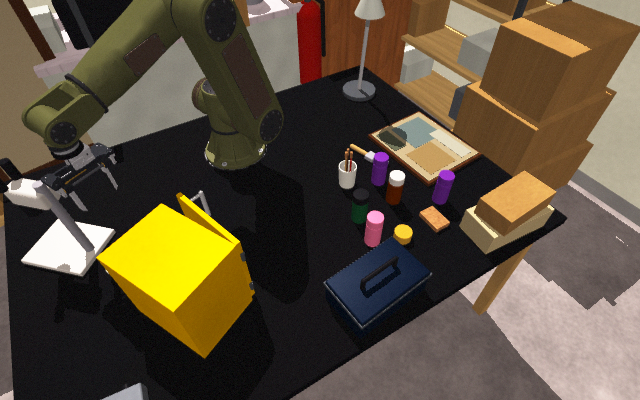

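View pics/top0.png

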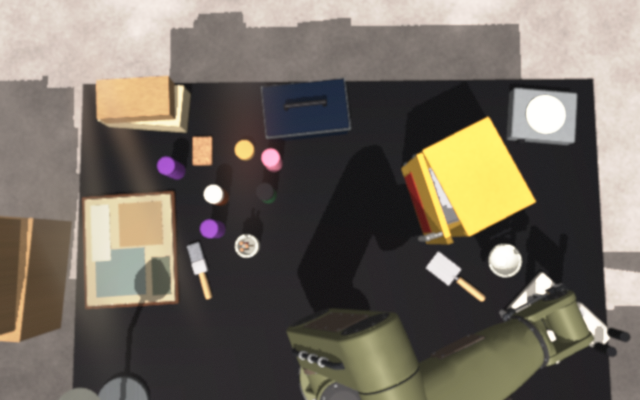

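View pics/wrist0.png

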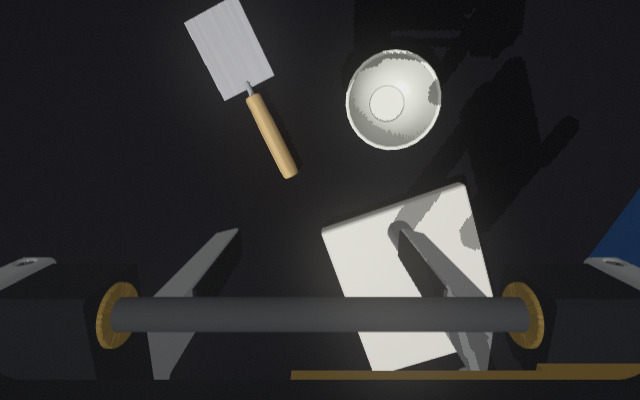

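The white-lidded brown jar is at top (213,195) and side (396,187). The look-alikes, purple and pink, are at top (170,167), (210,229) and (271,160). The cabinet is at top (480,180) with its door ajar and the handle near (430,238). I'll confirm with enlarged crops.

```bash
cat > h.py <<'E'
import cv2,numpy as np,pickle
def ld(n): return pickle.load(open(n+".pkl","rb"))
def cen(c):
    R=cv2.Rodrigues(np.array(c["rvec"],float))[0]; return R,-R.T@np.array(c["tvec"],float)
def ray(c,u,v,z):
    R,o=cen(c); d=R.T@np.array([(u-c["cx"])/c["fx"],(v-c["cy"])/c["fy"],1.]); return o+d*(z-o[2])/d[2]
def tri(c1,p1,c2,p2):
    A=[];b=[]
    M=np.zeros((3,3));B=np.zeros(3);L=[]
    for c,p in((c1,p1),(c2,p2)):
        R,o=cen(c); d=R.T@np.array([(p[0]-c["cx"])/c["fx"],(p[1]-c["cy"])/c["fy"],1.]);d/=np.linalg.norm(d)
        P=np.eye(3)-np.outer(d,d);M+=P;B+=P@o;L.append((P,o))
    x=np.linalg.solve(M,B);return x,[np.linalg.norm(P@(x-o)) for P,o in L]
def proj(c,X): return cv2.projectPoints(np.array([X],float),np.array(c["rvec"],float),np.array(c["tvec"],float),np.array([[c["fx"],0,c["cx"]],[0,c["fy"],c["cy"]],[0,0,1]]),None)[0].ravel()
E
python3 - <<'E'
from h import *
t=ld("top0")["img"][:,:,::-1];s=ld("side0")["img"][:,:,::-1]
a=cv2.resize(t[110:260,390:550],None,fx=5,fy=4*1.0,interpolation=cv2.INTER_CUBIC) if 0 else cv2.resize(t[110:255,390:550],None,fx=4,fy=4,interpolation=cv2.INTER_CUBIC)
cv2.imwrite("pics/z1.png",a)
b=cv2.resize(t[130:260,150:290],None,fx=3,fy=3,interpolation=cv2.INTER_CUBIC)
d=cv2.resize(s[140:260,330:460],None,fx=3,fy=3,interpolation=cv2.INTER_CUBIC);d=cv2.copyMakeBorder(d,0,30,0,0,0)
cv2.imwrite("pics/z2.png",np.hstack([b,d]))
cv2.imwrite("pics/z3.png",cv2.resize(s[180:300,90:270],None,fx=4,fy=4,interpolation=cv2.INTER_CUBIC))
E
```

```text
(no output)
```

View pics/z1.png

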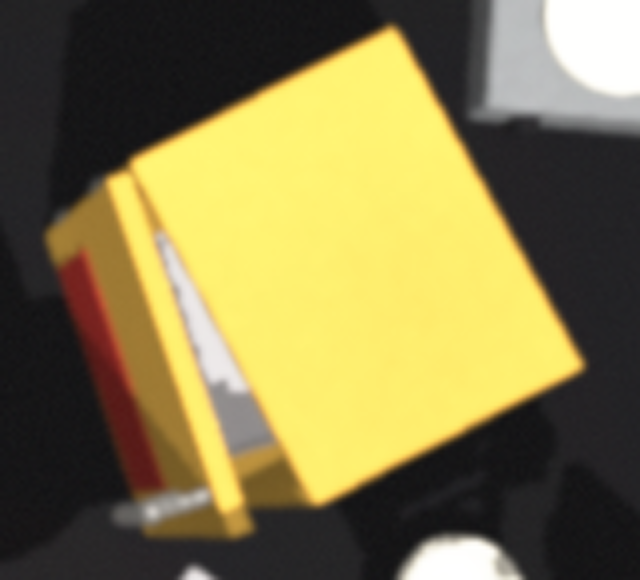

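View pics/z2.png

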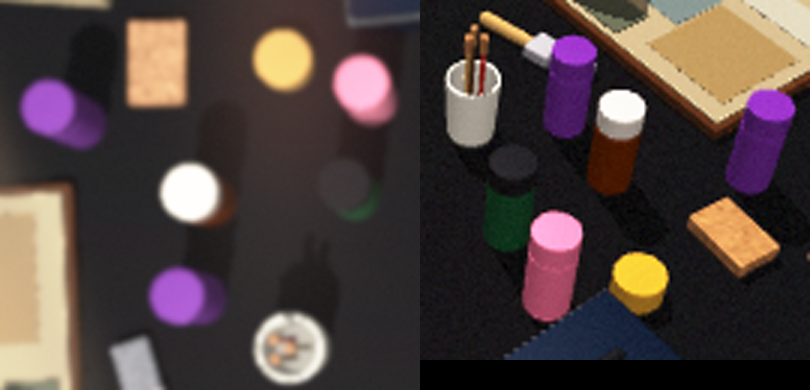

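View pics/z3.png

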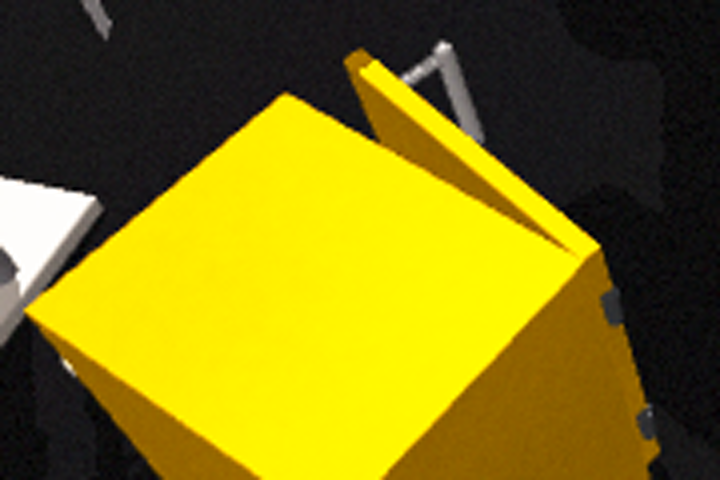

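The crops confirm it: the brown jar with the white lid is at zoom (190,192) / side (396,187), while the purple and pink ones are look-alikes. Next I measure.

```bash
python3 - <<'E'
from h import *
t=ld("top0");s=ld("side0")
C=[ray(t,u,v,.28) for u,v in [(422.6,149.8),(488.6,116.3),(535.8,201.3),(468.8,236)]]
C=np.array(C);print(C)
for i in range(4):print(np.linalg.norm(C[i]-C[(i+1)%4]), np.degrees(np.arctan2(*(C[(i+1)%4]-C[i])[[1,0]])))
print("centre",C.mean(0))
print("door free outer",ray(t,445.3,237.8,.274),"hinge outer",ray(t,416.8,154.3,.274))
print("handle top",ray(t,421.3,238.8,.263),tri(t,(421.3,238.8),s,(201.2,191.3)))
# jar lids
def lid(c,box,lo,hi):
    x0,y0,x1,y1=box;im=c["img"][y0:y1,x0:x1]
    hsv=cv2.cvtColor(im,cv2.COLOR_RGB2HSV);m=cv2.inRange(hsv,lo,hi)
    k=cv2.findContours(m,0,2)[0];k=max(k,key=cv2.contourArea);(x,y),r=cv2.minEnclosingCircle(k);M=cv2.moments(m,True)
    return (M['m10']/M['m00']+x0,M['m01']/M['m00']+y0),(x+x0,y+y0),r
for n,b in[("white",(195,178,232,212))]:
    p,q,r=lid(t,b,(0,0,140),(180,70,255));print(p,q,r,ray(t,*q,.125),ray(t,*p,.125))
    a=ray(t,q[0]-r,q[1],.125);print("diam",2*r/508*(1.652-.125))
# side lid top centre guess
print("side tri",tri(t,q,s,(397.5,175)))
print("green",ray(t,265.5,191.5,.125),"pot",ray(t,246.5,245.8,.09),"purple",ray(t,209.3,228.5,.125), "purple2",ray(t,167,166,.125),"pink",ray(t,270.5,158,.125),"bowl",ray(t,505,260,.06))
E
```

```text
[[ 0.6693873  -0.22417402  0.28      ]
 [ 0.76039744 -0.40610177  0.28      ]
 [ 0.52677346 -0.52367042  0.28      ]
 [ 0.43491389 -0.34146727  0.28      ]]
0.20342210038610337 -63.42329509797364
0.2615388101551759 -153.28668589003254
0.20404942977739826 116.75542266569246
0.2621745394580807 26.576102722642652
centre [ 0.59786802 -0.37385337  0.28      ]
door free outer [ 0.43051316 -0.2801941   0.274     ] hinge outer [ 0.65816726 -0.20933128  0.274     ]
handle top [ 0.42824957 -0.2180358   0.263     ] (array([ 0.42643655, -0.22611992,  0.2553267 ]), [np.float64(0.0066665284126117596), np.float64(0.006666528412611841)])
(212.9041533546326, 193.83386581469648) (213.02155113220215, 193.87931060791016) 10.08411979675293 [0.56777367 0.37846355 0.125     ] [0.56791429 0.37882124 0.125     ]
diam 0.06062382255764458
side tri (array([0.56803263, 0.378741  , 0.12678857]), [np.float64(0.0007576447371685134), np.float64(0.0007576447371686009)])
green [0.57384112 0.21953699 0.125     ] pot [0.41063684 0.28108743 0.09      ] purple [0.46331342 0.38852633 0.125     ] purple2 [0.65401529 0.51991477 0.125     ] pink [0.67598017 0.20452475 0.125     ] bowl [ 0.3622507  -0.51503522  0.06      ]
```

```bash
cat >> h.py <<'E'
from scipy.spatial.transform import Rotation as Ro
def st(o):
    R=Ro.from_euler("xyz",o["eef_rot"]).as_matrix()
    print("t",round(float(o["time_s"]),2),"p",np.round(o["ee_pos"],4),"jawdeg",round(float(np.degrees(np.arctan2(R[1,1],R[0,1]))),2),"tilt",np.round(R[:,0],4),"q",np.round(o["qpos"],2),"F",np.round(o["force"],1),"M",np.round(o["moment"],2),"w",round(float(o["grip_width"]),4));return R
E
python3 - <<'E'
from h import *
from station import ctrl
R=st(ctrl.get_obs());print(R.round(3))
t=ld("top0")
p=ray(t,446.5,244.3,.274);print(p)
# local delta to go to (0.43,-0.228,0.36)
print(R.T@(np.array([.43,-.20,.38])-ctrl.get_obs()["ee_pos"])*1000)
E
```

```text
t 0.15 p [ 0.243  -0.4932  0.1666] jawdeg -63.77 tilt [-3.e-04  8.e-04 -1.e+00] q [-1.18  0.3   1.52  0.    1.32 -0.07] F [0.1 0.9 0.6] M [-0.02 -0.02  0.  ] w 0.0939
[[-0.     0.442 -0.897]
 [ 0.001 -0.897 -0.442]
 [-1.    -0.001 -0.   ]]
[ 0.41309851 -0.28289559  0.274     ]
[-213.18540085 -180.52160916 -297.32910354]
```

Request:
play_rows(
  deltas=[
    [[-45,0,0,0,0,0,94],[-45,0,0,0,0,0,94],[-45,0,0,0,0,0,94],[-40,0,0,0,0,0,94],[-35,0,0,0,0,0,94],[0,-22,-37,0,0,0,94],[0,-22,-37,0,0,0,94],[0,-22,-37,0,0,0,94],[0,-22,-37,0,0,0,94],[0,-22,-37,0,0,0,94]],
  ],
)

```text
time_s: 1.15
ee_pos: [0.361, -0.3113, 0.3769]
eef_rot: [-1.369, 1.571, 2.23]
force: [0.3, -1.0, 0.7]
grip_width: 0.0939
```

Request:
play_rows(
  deltas=[
    [[0,-22,-37,-0.1,0,0,94],[0,-8,-40,-0.14,0,0,94],[0,0,-20,-0.14,0,0,94],[0,0,0,-0.14,0,0,94],[0,0,0,-0.14,0,0,94],[0,0,0,-0.14,0,0,94],[0,0,0,-0.14,0,0,94],[0,0,0,-0.14,0,0,94],[0,0,0,-0.14,0,0,94],[0,0,0,-0.14,0,0,94]],
  ],
)

```text
time_s: 2.15
ee_pos: [0.4289, -0.236, 0.3768]
eef_rot: [-2.356, 1.57, 2.609]
force: [-0.5, -0.1, 0.7]
grip_width: 0.0941
```

```bash
python3 - <<'E'
from h import *
from station import ctrl,viewer
for n in["wrist","top"]:
    c=viewer.camera(n);pickle.dump(c,open(n+"1.pkl","wb"))
    im=c["img"][:,:,::-1]
    if n=="top": im=cv2.resize(im[110:260,390:550],None,fx=4,fy=4,interpolation=cv2.INTER_CUBIC)
    cv2.imwrite(f"pics/{n}1.png",im)
st(ctrl.get_obs())
E
```

```text
t 2.25 p [ 0.4289 -0.236   0.3769] jawdeg 14.28 tilt [-3.e-04  2.e-04 -1.e+00] q [-0.58  0.1   1.29  0.    1.76 -0.83] F [ 0.2 -0.2  0.6] M [-0.02 -0.05  0.03] w 0.094
```

View pics/wrist1.png

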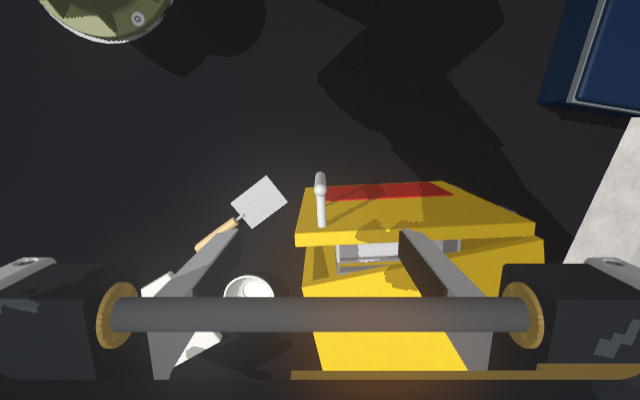

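View pics/top1.png

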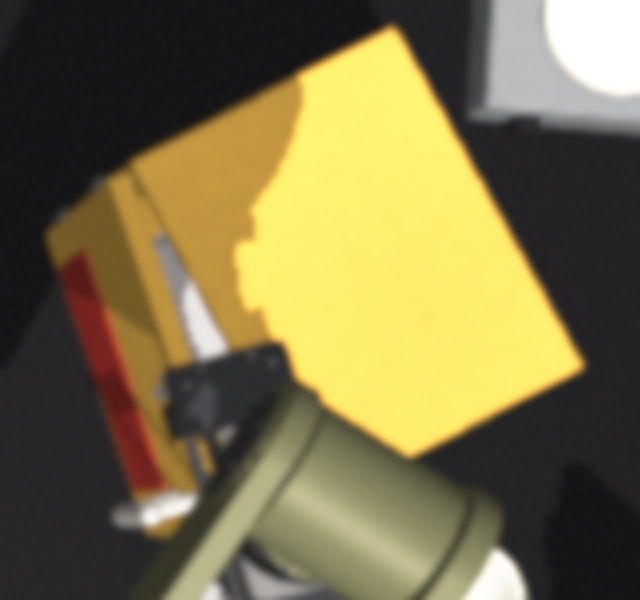

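```bash
python3 - <<'E'
from h import *
w=ld("wrist1")
cv2.imwrite("pics/z4.png",cv2.resize(w["img"][160:280,280:440,::-1],None,fx=5,fy=5,interpolation=cv2.INTER_CUBIC))
print(ray(w,321,176,.263),tri(w,(321,176),ld("top1"),(421.3,238.8)),tri(w,(321,176),ld("side0"),(201.2,191.3)))
E
```

```text
[ 0.42704526 -0.21890309  0.263     ] (array([ 0.42814187, -0.22224836,  0.24143523]), [np.float64(0.0002323472736611308), np.float64(0.00023234727366111343)]) (array([ 0.42595363, -0.22625664,  0.25566501]), [np.float64(0.0063596333574064134), np.float64(0.006359633357406441)])
```

View pics/z4.png

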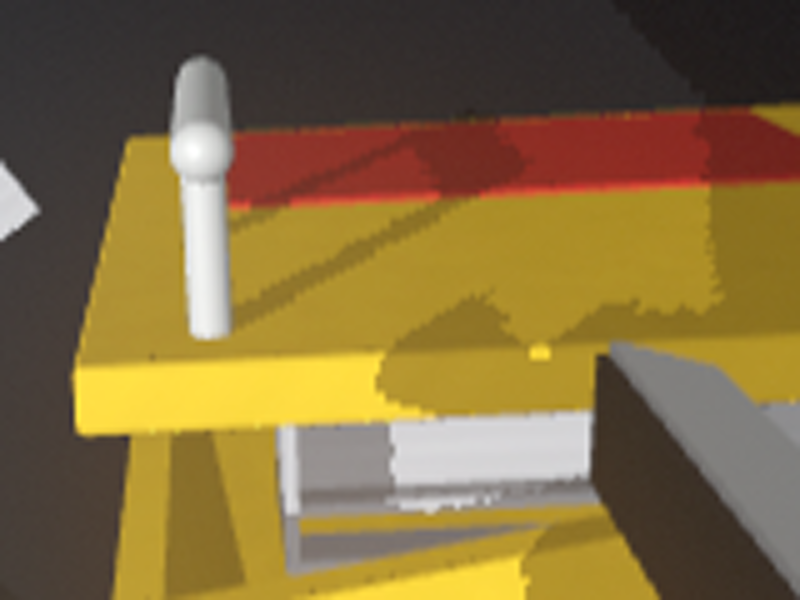

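```bash
python3 - <<'E'
from h import *
w=ld("wrist1")
h=ray(w,320.5,189.5,.262);f=ray(w,294.8,233,.274);e=ray(w,440,226.8,.274);e2=ray(w,535,222.5,.274)
print(h,f,e,e2);
for a in(e,e2):
    d=a-f;print(np.degrees(np.arctan2(d[1],d[0])),np.linalg.norm(d))
H=np.array([.660,-.211])
for ang in(14,15,16,17):
    a=np.radians(ang);y=np.array([np.cos(a),np.sin(a)]);x=np.array([y[1],-y[0]])
    print(ang,"handle",H-.226*y-.042*x,"free",H-.256*y)
print(tri(w,(320.5,189.5),ld("side0"),(201.2,191.8)))
E
```

```text
[ 0.4302213 -0.2332549  0.262    ] [ 0.41494325 -0.28346889  0.274     ] [ 0.56221117 -0.2382268   0.274     ] [ 0.65761059 -0.20863664  0.274     ]
17.077448442174703 0.15406065717240092
17.138391899070847 0.2539435046691756
14 handle [ 0.43055245 -0.22492193] free [ 0.41160429 -0.27293201]
15 handle [ 0.43083036 -0.22892422] free [ 0.41272299 -0.27725768]
16 handle [ 0.43117809 -0.23292105] free [ 0.41391701 -0.28156316]
17 handle [ 0.43159551 -0.23691121] free [ 0.41518598 -0.28584716]
(array([ 0.43032382, -0.2335014 ,  0.26035032]), [np.float64(7.024902472940132e-05), np.float64(7.024902472937742e-05)])
```

Request:
play_rows(
  deltas=[
    [[0,2,-2,-0.04,0,0,94],[30,0,0,0,0,0,94],[40,0,0,0,0,0,94],[40,0,0,0,0,0,94],[30,0,0,0,0,0,94],[16,0,0,0,0,0,94],[0,0,0,0,0,0,40],[0,0,0,0,0,0,30],[0,0,0,0,0,0,20],[0,0,0,0,0,0,5]],
  ],
  grip_force=25,
)

```text
time_s: 3.25
ee_pos: [0.4307, -0.2338, 0.2221]
eef_rot: [0.724, 1.569, -0.561]
force: [0.2, 0.7, 0.5]
grip_width: 0.0653
```

Request:
play_rows(
  deltas=[
    [[0,0,0,0,0,0,5],[0,0,0,0,0,0,5],[0,0,0,0,0,0,5],[0,0,0,0,0,0,5]],
  ],
)

```text
time_s: 3.65
ee_pos: [0.4304, -0.2336, 0.2211]
eef_rot: [0.199, 1.571, -1.085]
force: [-0.3, 0.5, -0.0]
grip_width: 0.0335
```

```bash
python3 - <<'E'
from h import *
from station import ctrl,viewer
c=viewer.camera("wrist");cv2.imwrite("pics/w2.png",c["img"][:,:,::-1])
st(ctrl.get_obs())
E
```

```text
t 3.7 p [ 0.4304 -0.2336  0.2211] jawdeg 16.44 tilt [ 1.e-04  0.e+00 -1.e+00] q [-0.57  0.13  1.61  0.    1.41 -0.86] F [0.1 0.2 0. ] M [ 0.   -0.09 -0.  ] w 0.0294
```

View pics/w2.png

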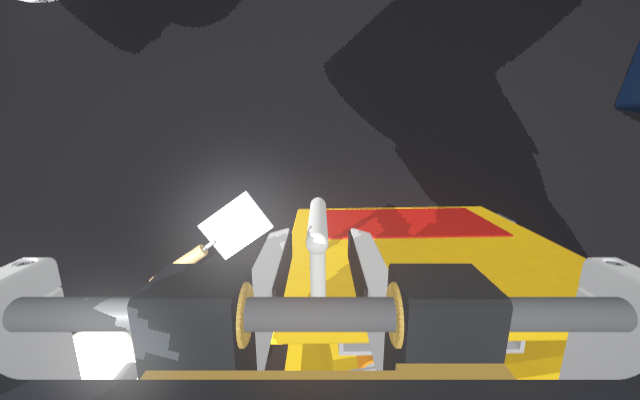

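Request:
play_rows(
  deltas=[
    [[0,0,0,0,0,0,5],[0,0,0,0,0,0,5],[0,0,0,0,0,0,5],[0,0,0,0,0,0,5],[0,1.4,-6.8,0.03,0,0,5],[0,1.4,-6.8,0.03,0,0,5],[0,2.9,-13.5,0.06,0,0,5],[0,2.9,-13.5,0.06,0,0,5],[0,1.4,-6.8,0.03,0,0,5],[0,0,0,0,0,0,5]],
  ],
)

```text
time_s: 4.7
ee_pos: [0.4291, -0.1848, 0.2227]
eef_rot: [-1.181, 1.569, -2.675]
force: [-18.6, 1.5, 20.8]
grip_width: 0.005
```

```bash
python3 - <<'E'
from h import *
from station import ctrl,viewer
st(ctrl.get_obs())
E
```

```text
t 4.7 p [ 0.4291 -0.1848  0.2227] jawdeg 4.37 tilt [-0.0019 -0.001  -1.    ] q [-0.48  0.07  1.66 -0.    1.41 -0.56] F [-18.6   1.5  20.8] M [ 0.4   3.7  -0.05] w 0.005
```

```bash
python3 - <<'E'
from h import *
from station import ctrl,viewer
a=viewer.camera("wrist")["img"];c=viewer.camera("side");pickle.dump(c,open("side3.pkl","wb"))
cv2.imwrite("pics/w3.png",a[:,:,::-1]);cv2.imwrite("pics/s3.png",cv2.resize(c["img"][130:330,50:310,::-1],None,fx=3,fy=3,interpolation=cv2.INTER_CUBIC))
E
```

```text
(no output)
```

View pics/w3.png

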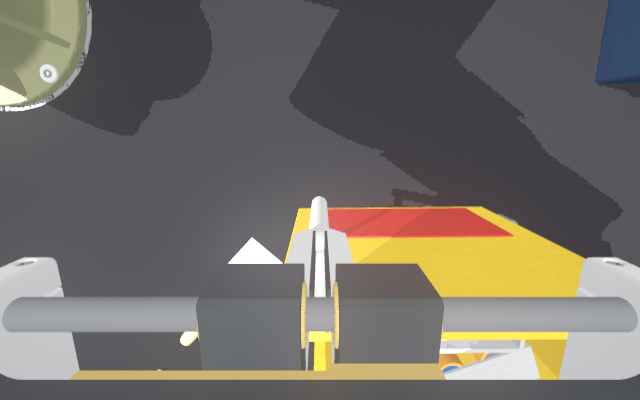

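View pics/s3.png

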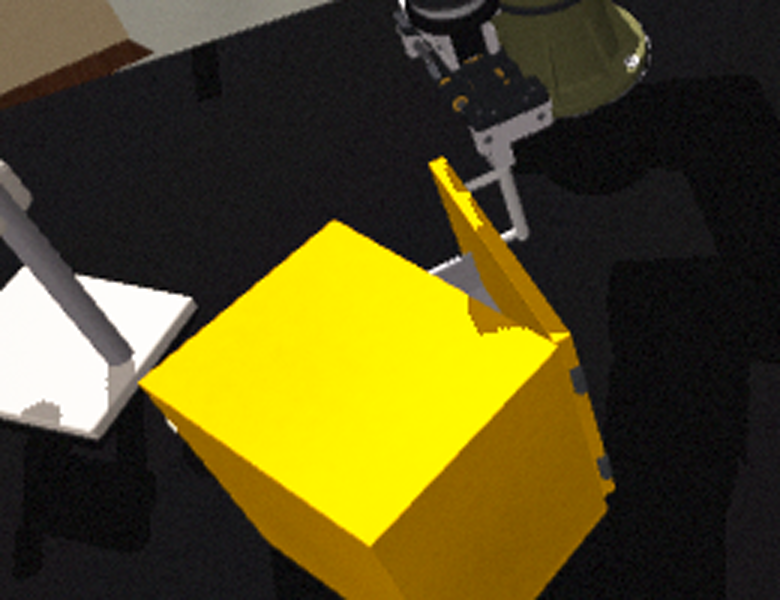

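```bash
python3 - <<'E'
from h import *
a=cv2.imread("pics/w3.png");b=cv2.imread("pics/w2.png")
cv2.imwrite("pics/z5.png",np.hstack([cv2.resize(i[190:390,250:390],None,fx=2.8,fy=2.8,interpolation=cv2.INTER_CUBIC) for i in(b,a)]))
E
```

```text
(no output)
```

View pics/z5.png

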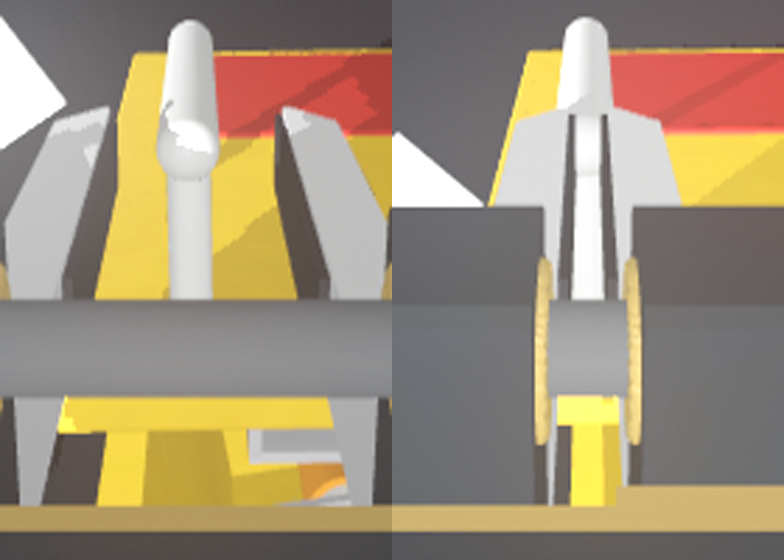

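```bash
python3 - <<'E'
from h import *
from station import ctrl,viewer
c=viewer.camera("wrist");t=viewer.camera("top");pickle.dump(c,open("w4.pkl","wb"));pickle.dump(t,open("t4.pkl","wb"))
o=ctrl.get_obs();R=st(o);p=o["ee_pos"]
for y in(-15,-7,0,7,15):
  print(y,[proj(c,p+R@[0,y/1e3,z/1e3]).round(1) for z in(-20,-12,-8,0,8)], [proj(c,p+R@[-.041,y/1e3,z/1e3]).round(1) for z in(-12,-8,0,8)])
for z in (-15,-8,0,8):print("bar bottom",z,proj(c,p+R@[.068,0,z/1e3]).round(1),"face pt",)
cv2.imwrite("pics/t4.png",cv2.resize(t["img"][110:260,370:530,::-1],None,fx=5,fy=5*.8,interpolation=cv2.INTER_CUBIC))
E
```

```text
t 4.9 p [ 0.4291 -0.1854  0.2227] jawdeg 4.4 tilt [-2.1e-03 -9.0e-04 -1.0e+00] q [-0.48  0.07  1.66 -0.    1.41 -0.56] F [-18.6   1.3  19.5] M [ 0.44  3.64 -0.08] w 0.0056
-15 [array([296.7, 197. ]), array([296.9, 208. ]), array([297. , 213.4]), array([297.2, 224.1]), array([297.4, 234.7])] [array([292. , 225.6]), array([292.1, 232.1]), array([292.4, 244.9]), array([292.7, 257.4])]
-7 [array([308.1, 197. ]), array([308.2, 208. ]), array([308.2, 213.4]), array([308.3, 224.1]), array([308.4, 234.7])] [array([305.7, 225.6]), array([305.7, 232.1]), array([305.9, 244.9]), array([306. , 257.5])]
0 [array([318., 197.]), array([318., 208.]), array([318. , 213.4]), array([318. , 224.1]), array([318. , 234.7])] [array([317.7, 225.6]), array([317.7, 232.1]), array([317.7, 244.9]), array([317.7, 257.5])]
7 [array([328., 197.]), array([327.9, 208. ]), array([327.8, 213.4]), array([327.8, 224.1]), array([327.7, 234.7])] [array([329.6, 225.6]), array([329.6, 232.1]), array([329.5, 244.9]), array([329.4, 257.5])]
15 [array([339.3, 197. ]), array([339.2, 208. ]), array([339.1, 213.4]), array([338.9, 224.1]), array([338.7, 234.7])] [array([343.3, 225.6]), array([343.2, 232.1]), array([343. , 244.9]), array([342.7, 257.5])]
bar bottom -15 [318.4 186.1] face pt
bar bottom -8 [318.4 193.6] face pt
bar bottom 0 [318.4 202. ] face pt
bar bottom 8 [318.4 210.4] face pt
```

View pics/t4.png

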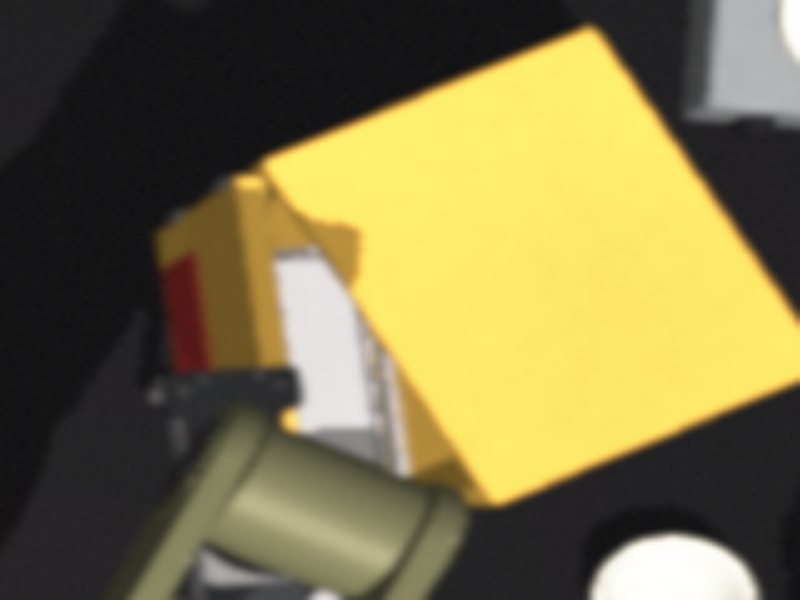

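```bash
python3 - <<'E'
from h import *
s=ld("side0");w=ld("wrist0");t=ld("top0")
p=np.array([.243,-.4932,.1666]);y=np.array([.442,-.897,0])
for h in(0,.02,.04,.06):
  for sg in(-1,1):
    X=p+sg*.047*y+[0,0,h];print(h,sg,[proj(c,X).round(1) for c in(s,w,t)])
im=cv2.imread("pics/side0.png");cv2.imwrite("pics/z6.png",cv2.resize(im[120:230,10:150],None,fx=5,fy=5,interpolation=cv2.INTER_CUBIC))
E
```

```text
0 -1 [array([119. , 197.5]), array([254.2, 225. ]), array([498.1, 310.8])]
0 1 [array([ 92.6, 217.3]), array([384.9, 225.1]), array([527.1, 296. ])]
0.02 -1 [array([116.4, 193.1]), array([248.1, 234.3]), array([500.6, 311.8])]
0.02 1 [array([ 89.4, 212.9]), array([391. , 234.3]), array([530.1, 296.7])]
0.04 -1 [array([113.7, 188.6]), array([240.7, 245.4]), array([503.2, 312.8])]
0.04 1 [array([ 86.2, 208.5]), array([398.2, 245.5]), array([533. , 297.5])]
0.06 -1 [array([110.9, 184. ]), array([231.7, 259.1]), array([505.8, 313.8])]
0.06 1 [array([ 82.9, 204. ]), array([407.2, 259.1]), array([536.1, 298.3])]
```

View pics/z6.png

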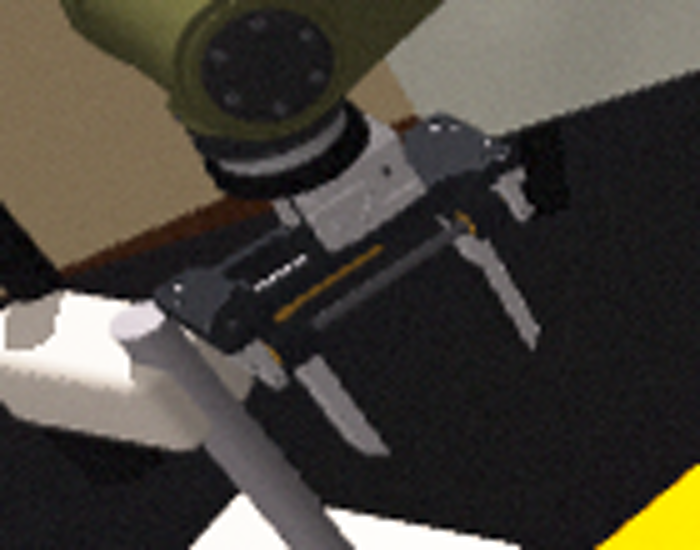

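```bash
python3 - <<'E'
from h import *
s=ld("side0");w=ld("wrist0");im=w["img"][:,:,::-1]
cv2.imwrite("pics/z7.png",cv2.resize(im[215:385,130:500],None,fx=2,fy=2))
print(tri(s,(117,189.6),w,(238,230)),tri(s,(87,211),w,(393,230)))
w=ld("wrist1");print(ctrl if 0 else "")
E
```

```text
(array([ 0.22877392, -0.44456756,  0.20360605]), [np.float64(0.0010341111704396783), np.float64(0.0010341111704395831)]) (array([ 0.269067  , -0.53350449,  0.20004469]), [np.float64(0.0031266677202517732), np.float64(0.0031266677202516444)])
```

View pics/z7.png

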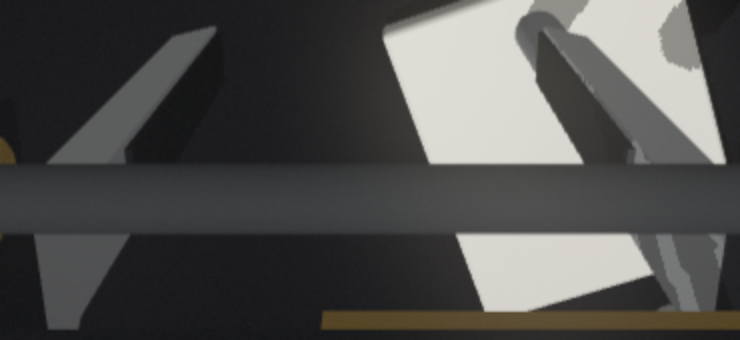

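Side and wrist views place the fingertips at z≈0.202, about 35 mm higher than the reported TCP (0.167). So the grip only caught the bar's rounded top, which explains the 20 N upward force. I'll open, go 36 mm lower and grip again.

Request:
play_rows(
  deltas=[
    [[0,0,0,0,0,0,45],[0,0,0,0,0,0,45],[0,0,0,0,0,0,45],[0,0,0,0,0,0,45],[0,0,0,0,0,0,45],[8,0,0,0,0,0,45],[12,0,0,0,0,0,45],[12,0,0,0,0,0,45],[4,0,0,0,0,0,45]],
  ],
)

```text
time_s: 5.8
ee_pos: [0.4298, -0.1849, 0.1831]
eef_rot: [-2.132, 1.568, 2.658]
force: [0.7, 0.3, 0.9]
grip_width: 0.0451
```

```bash
python3 - <<'E'
from h import *
from station import ctrl,viewer
a=viewer.camera("wrist")["img"]
cv2.imwrite("pics/w5.png",a[:,:,::-1]);st(ctrl.get_obs())
E
```

```text
t 5.85 p [ 0.4299 -0.1849  0.1832] jawdeg 4.41 tilt [-0.0022  0.0012 -1.    ] q [-0.48  0.1   1.72  0.    1.32 -0.56] F [-0.1 -0.8 -1. ] M [ 0.01 -0.11 -0.  ] w 0.0451
```

View pics/w5.png

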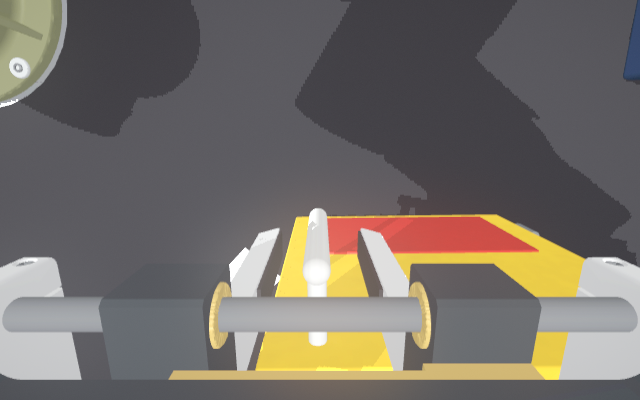

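Request:
play_rows(
  deltas=[
    [[0,0,0,0,0,0,8],[0,0,0,0,0,0,8],[0,0,0,0,0,0,8],[0,0,0,0,0,0,8],[0,0,0,0,0,0,8],[0,0,0,0,0,0,8],[0,0,0,0,0,0,8]],
  ],
  grip_force=25,
)

```text
time_s: 6.55
ee_pos: [0.4282, -0.1851, 0.1852]
eef_rot: [-1.753, 1.566, 3.036]
force: [-20.3, 2.0, 10.0]
grip_width: 0.0134
```

Request:
play_rows(
  deltas=[
    [[0,-2,0,0,0,0,8],[0,1.4,-6.8,0.03,0,0,8],[0,2.9,-13.5,0.06,0,0,8],[0,2.9,-13.5,0.06,0,0,8],[0,2.9,-13.5,0.06,0,0,8],[0,1.4,-6.8,0.03,0,0,8],[0,0,0,0,0,0,8]],
  ],
)

```text
time_s: 7.25
ee_pos: [0.4406, -0.1306, 0.1852]
eef_rot: [-1.951, 1.57, 2.598]
force: [-5.6, 1.9, 3.6]
grip_width: 0.0139
```

```bash
python3 - <<'E'
from h import *
from station import ctrl,viewer
st(ctrl.get_obs())
E
```

```text
t 7.25 p [ 0.4406 -0.1306  0.1852] jawdeg -9.35 tilt [-1.e-03  6.e-04 -1.e+00] q [-0.37  0.08  1.74  0.    1.32 -0.2 ] F [-5.6  1.9  3.6] M [ 0.45  1.09 -0.01] w 0.0139
```

Request:
play_rows(
  deltas=[
    [[0,1.4,-6.8,0.03,0,0,8],[0,2.9,-13.5,0.06,0,0,8],[0,2.9,-13.5,0.06,0,0,8],[0,2.9,-13.5,0.06,0,0,8],[0,2.9,-13.5,0.06,0,0,8],[0,2.9,-13.5,0.06,0,0,8],[0,2.9,-13.5,0.06,0,0,8],[0,2.9,-13.5,0.06,0,0,8],[0,2.9,-13.5,0.06,0,0,8],[0,1.4,-6.8,0.03,0,0,8]],
  ],
)

```text
time_s: 8.25
ee_pos: [0.5117, -0.0297, 0.1853]
eef_rot: [-1.836, 1.569, 2.172]
force: [-6.1, 6.6, 5.8]
grip_width: 0.0135
```

```bash
python3 - <<'E'
from h import *
from station import ctrl,viewer
st(ctrl.get_obs())
E
```

```text
t 8.25 p [ 0.5117 -0.0297  0.1853] jawdeg -40.36 tilt [-0.0012  0.0017 -1.    ] q [-0.13  0.2   1.6   0.    1.34  0.57] F [-6.1  6.6  5.8] M [ 1.07  1.26 -0.09] w 0.0135
```

Request:
play_rows(
  deltas=[
    [[0,1.4,-6.8,0.03,0,0,8],[0,2.9,-13.5,0.06,0,0,8],[0,2.9,-13.5,0.06,0,0,8],[0,2.9,-13.5,0.06,0,0,8],[0,2.9,-13.5,0.06,0,0,8],[0,2.9,-13.5,0.06,0,0,8],[0,2.9,-13.5,0.06,0,0,8],[0,2.9,-13.5,0.06,0,0,8],[0,1.4,-6.8,0.03,0,0,8],[0,0,0,0,0,0,8]],
  ],
)

```text
time_s: 9.25
ee_pos: [0.6113, 0.0175, 0.1853]
eef_rot: [-2.23, 1.569, 1.3]
force: [-1.3, 8.2, 4.0]
grip_width: 0.0132
```

Request:
play_rows(
  deltas=[
    [[0,0,0,0,0,0,50],[0,0,0,0,0,0,50],[0,0,0,0,0,0,50],[0,0,0,0,0,0,50],[0,0,0,0,0,0,50],[-30,0,0,0,0,0,94],[-45,0,0,0,0,0,94],[-45,0,0,0,0,0,94],[-30,0,0,0,0,0,94]],
  ],
)

```text
time_s: 10.15
ee_pos: [0.6106, 0.0158, 0.3387]
eef_rot: [2.715, 1.567, -0.039]
force: [0.4, -0.4, 0.5]
grip_width: 0.0787
```

```bash
python3 - <<'E'
from h import *
from station import ctrl,viewer
R=st(ctrl.get_obs());p=ctrl.get_obs()["ee_pos"]
for X in([.5678,.3784,.3],):print((R.T@(np.array(X)-p)*1000).round(1))
for n in["wrist","top","side"]:
    c=viewer.camera(n);pickle.dump(c,open(n+"6.pkl","wb"));cv2.imwrite(f"pics/{n}6.png",c["img"][:,:,::-1])
E
```

```text
t 10.15 p [0.6106 0.0158 0.3387] jawdeg -67.79 tilt [ 3.4e-03 -1.0e-04 -1.0e+00] q [-0.03  0.39  1.02 -0.    1.73  1.15] F [ 0.4 -0.4  0.5] M [-0.02  0.06  0.01] w 0.0787
[  38.5 -352.   -97.3]
```

View pics/top6.png

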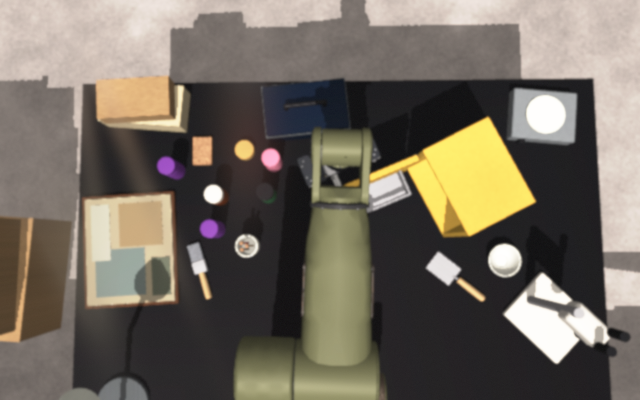

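View pics/side6.png

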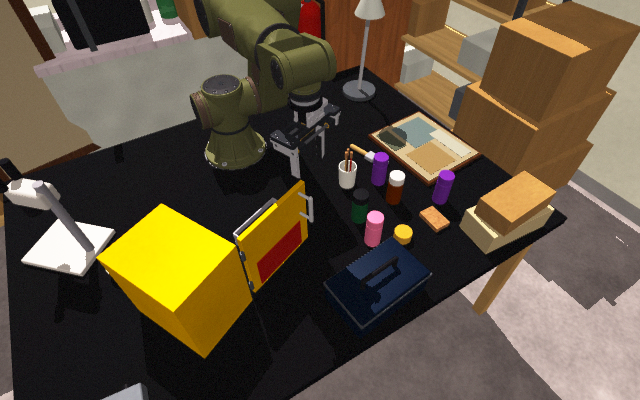

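View pics/wrist6.png

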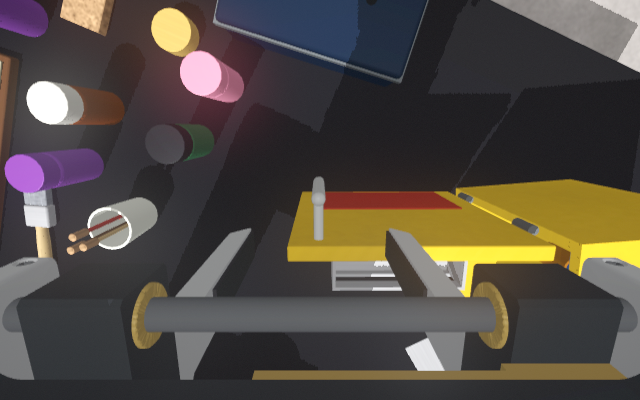

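Request:
play_rows(
  deltas=[
    [[0,-20,-5,0,0,0,94],[0,-40,-11,0,0,0,94],[0,-40,-11,0,0,0,94],[0,-40,-11,0,0,0,94],[0,-42,-12,0,0,0,94],[0,-42,-12,0,0,0,94],[0,-42,-12,0,0,0,94],[0,-42,-12,0,0,0,94],[0,-40,-11,0,0,0,94],[0,-4,0,0,0,0,94]],
  ],
)

```text
time_s: 11.3
ee_pos: [0.5657, 0.3825, 0.3318]
eef_rot: [0.01, 1.567, -2.739]
force: [0.2, -0.5, -0.0]
grip_width: 0.0937
```

Request:
play_rows(
  deltas=[
    [[30,0,0,0,0,0,94],[40,0,0,0,0,0,94],[35,0,0,0,0,0,94],[0,0,0,0,0,0,94]],
  ],
)

```text
time_s: 11.7
ee_pos: [0.5656, 0.3767, 0.2238]
eef_rot: [0.157, 1.561, -2.597]
force: [-0.2, -0.2, -0.2]
grip_width: 0.0941
```

```bash
python3 - <<'E'
from h import *
from station import ctrl,viewer
R=st(ctrl.get_obs());p=ctrl.get_obs()["ee_pos"]
for X in([.5678,.3784,.04],):print((R.T@(np.array(X)-p)*1000).round(1))
c=viewer.camera("wrist");pickle.dump(c,open("wrist7.pkl","wb"));cv2.imwrite("pics/wrist7.png",c["img"][:,:,::-1])
print(proj(c,[.5678,.3784,.125]))
E
```

```text
t 11.7 p [0.5656 0.3767 0.2238] jawdeg -67.81 tilt [-0.0086 -0.0052 -0.9999] q [ 0.53  0.59  0.99 -0.    1.58  1.72] F [-0.2 -0.2 -0.2] M [-0.03  0.01  0.04] w 0.0941
[183.7  -1.   -4.5]
[318.6065737  192.13188852]
```

View pics/wrist7.png

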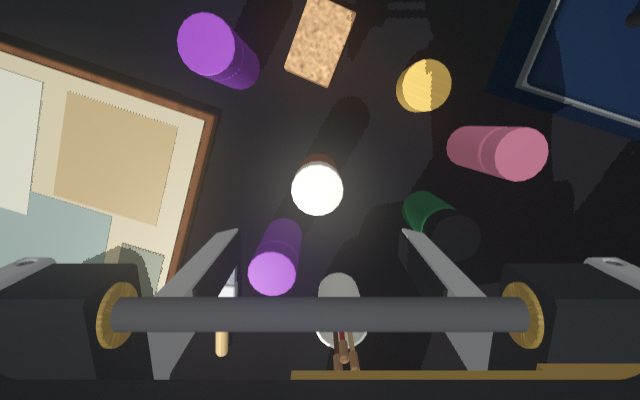

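```bash
python3 - <<'E'
from h import *
from station import ctrl
c=ld("wrist7")
m=cv2.inRange(c["img"][150:225,280:355],(200,200,200),(255,255,255));k=max(cv2.findContours(m,0,2)[0],key=cv2.contourArea);(x,y),r=cv2.minEnclosingCircle(k)
X=ray(c,x+280,y+150,.125);print(x+280,y+150,r,X)
R=st(ctrl.get_obs());p=ctrl.get_obs()["ee_pos"]
print((R.T@(np.r_[X[:2],.04]-p)*1000).round(1))
# rotation vec to make tool x straight down
ax=np.cross(R[:,0],[0,0,-1]);print(R.T@ax)
E
```

```text
316.6657295227051 189.77387619018555 25.867794036865234 [0.56932647 0.38115127 0.125     ]
t 11.75 p [0.5666 0.3773 0.2278] jawdeg -67.81 tilt [-0.0042 -0.0026 -1.    ] q [ 0.53  0.58  0.98 -0.    1.58  1.72] F [0.5 0.2 1. ] M [ 0.03 -0.03  0.01] w 0.0944
[187.8  -2.6  -4.9]
[ 5.83307664e-22  4.92176824e-03 -8.27282184e-04]
```

Request:
play_rows(
  deltas=[
    [[0,-2.5,-3,0,0,0,94],[0,0,0,0,0,0,94],[30,0,0,0,0,0,94],[40,0,0,0,0,0,94],[40,0,0,0,0,0,94],[40,0,0,0,0,0,94],[25,0,0,0,0,0,94],[13,0,0,0,0,0,94],[0,0,0,0,0,0,94],[0,0,0,0,0,0,94]],
  ],
)

```text
time_s: 12.75
ee_pos: [0.57, 0.3824, 0.0441]
eef_rot: [-2.993, 1.568, 0.537]
force: [-0.6, 0.1, -0.1]
grip_width: 0.0943
```

```bash
python3 - <<'E'
from h import *
from station import ctrl,viewer
R=st(ctrl.get_obs())
for n in("wrist","side"):
    c=viewer.camera(n);cv2.imwrite("pics/%s8.png"%n,c["img"][:,:,::-1] if n=="wrist" else cv2.resize(c["img"][110:260,300:480,::-1],None,fx=4,fy=4,interpolation=cv2.INTER_CUBIC))
E
```

```text
t 12.75 p [0.57   0.3824 0.0441] jawdeg -67.78 tilt [ 0.0023  0.0014 -1.    ] q [ 0.54  0.71  1.2  -0.    1.22  1.72] F [-0.6  0.1 -0.1] M [-0.01  0.01 -0.03] w 0.0943
```

View pics/wrist8.png

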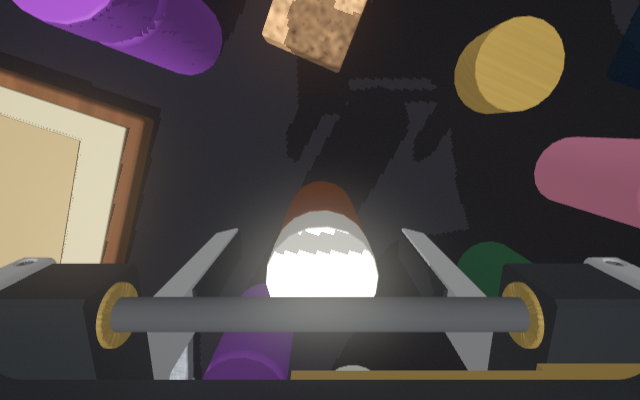

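View pics/side8.png

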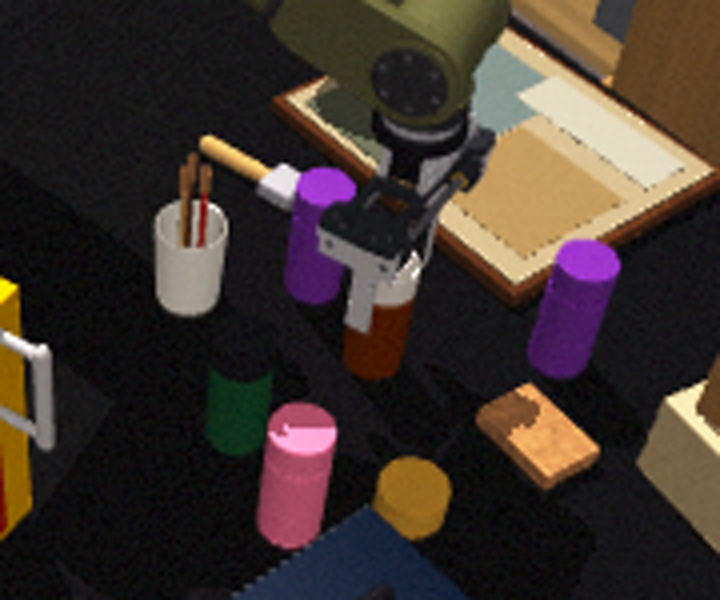

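Request:
play_rows(
  deltas=[
    [[0,0,0,0,0,0,45],[0,0,0,0,0,0,45],[0,0,0,0,0,0,45],[0,0,0,0,0,0,45],[0,0,0,0,0,0,45],[0,0,0,0,0,0,45],[0,0,0,0,0,0,45],[0,0,0,0,0,0,45]],
  ],
  grip_force=25,
)

```text
time_s: 13.65
ee_pos: [0.5691, 0.3819, 0.042]
eef_rot: [1.152, 1.571, -1.602]
force: [0.7, -0.3, -0.4]
grip_width: 0.0538
```

Request:
play_rows(
  deltas=[
    [[-10,0,0,0,0,0,45],[-20,0,0,0,0,0,45],[-30,0,0,0,0,0,45],[-40,0,0,0,0,0,45],[-40,0,0,0,0,0,45],[-40,0,0,0,0,0,45],[-40,0,0,0,0,0,45],[-30,0,0,0,0,0,45],[0,0,0,0,0,0,45],[0,0,0,0,0,0,45]],
  ],
)

```text
time_s: 14.65
ee_pos: [0.569, 0.3818, 0.2913]
eef_rot: [0.153, 1.57, -2.601]
force: [-0.1, -0.9, -4.4]
grip_width: 0.0538
```

```bash
python3 - <<'E'
from h import *
from station import ctrl,viewer
R=st(ctrl.get_obs())
c=viewer.camera("wrist");cv2.imwrite("pics/wrist9.png",c["img"][:,:,::-1])
E
```

```text
t 14.65 p [0.569  0.3818 0.2913] jawdeg -67.78 tilt [-5.e-04 -3.e-04 -1.e+00] q [ 0.54  0.59  0.83 -0.    1.72  1.72] F [-0.1 -0.9 -4.4] M [0.   0.05 0.03] w 0.0538
```

View pics/wrist9.png

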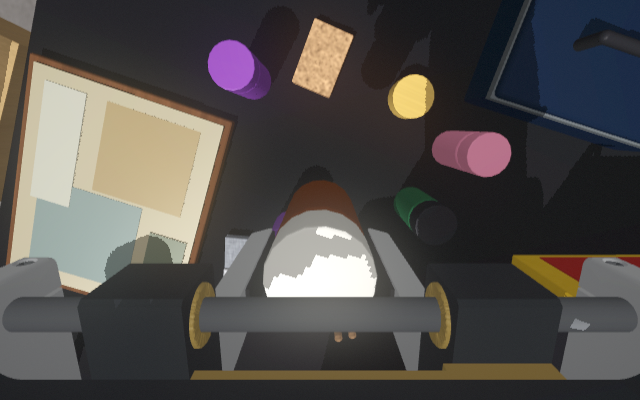

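```bash
python3 - <<'E'
from h import *
from station import viewer
c=viewer.camera("top");pickle.dump(c,open("top10.pkl","wb"));s=viewer.camera("side")
H=np.array([.659,-.2095]);a=np.radians(-67.8);y=np.array([np.cos(a),np.sin(a)]);x=np.array([y[1],-y[0]])
im=cv2.resize(c["img"][130:230,340:460,::-1],None,fx=6,fy=6,interpolation=cv2.INTER_CUBIC)
cv2.imwrite("pics/t10.png",im)
for nm,dx,dy,z in [("free out",0,-.256,.274),("free in",.016,-.256,.274),("hinge in",.016,0,.274),("rail L",.088,-.048,.19),("rail R",.088,-.208,.19)]:
    X=H+dx*x+dy*y;q=proj(c,[*X,z]);print(nm,X.round(4),q.round(1),((q-[340,130])*6).round(0))
E
```

```text
free out [0.5623 0.0275] [330.3 189.9] [-58. 359.]
free in [0.5475 0.0215] [332.6 195.3] [-44. 392.]
hinge in [ 0.6442 -0.2155] [419.2 159.3] [475. 176.]
rail L [ 0.5594 -0.1983] [408.1 193.2] [409. 379.]
rail R [ 0.4989 -0.0502] [356.9 214.6] [101. 507.]
```

View pics/t10.png

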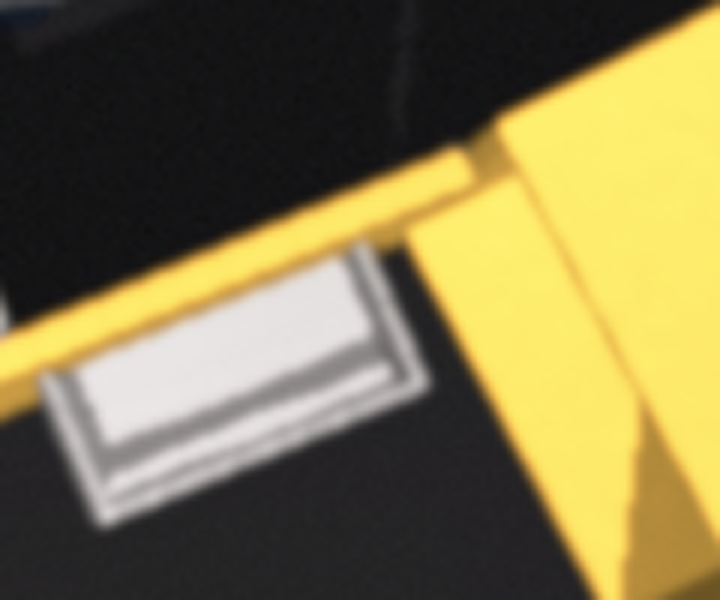

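```bash
python3 - <<'E'
from h import *
from station import ctrl
c=ld("top10")
P=[ray(c,340+u/6-.4,130+v/6-.4,z) for u,v,z in((428,384,.19),(102,527,.19),(472,185,.274),(0,385,.274),(363,240,.19))]
print(np.round(P,4));d=P[0]-P[1];print(np.linalg.norm(d),np.degrees(np.arctan2(d[1],d[0])))
d=P[2]-P[3];print("door inner top edge",np.degrees(np.arctan2(d[1],d[0])))
H=np.array([.659,-.2095])
for A in(-66.8,-67.8):
    a=np.radians(A);y=np.array([np.cos(a),np.sin(a)]);x=np.array([y[1],-y[0]])
    for q in P: print(A,"door frame x,y",((q[:2]-H)@x*1000).round(1),((q[:2]-H)@y*1000).round(1))
    X=H+.053*x-.128*y;print("rack ctr",X)
R=st(ctrl.get_obs());print(R.T@(np.r_[X,.3]-ctrl.get_obs()["ee_pos"]))
E
```

```text
[[ 0.5583 -0.2063  0.19  ]
 [ 0.4907 -0.0492  0.19  ]
 [ 0.6412 -0.2129  0.274 ]
 [ 0.5515  0.0025  0.274 ]
 [ 0.6282 -0.1767  0.19  ]]
0.17100763199281466 -66.72296955026083
door inner top edge -67.37743749412569
-66.8 door frame x,y 91.3 -42.6
-66.8 door frame x,y 91.5 -213.6
-66.8 door frame x,y 17.7 -3.9
-66.8 door frame x,y 15.3 -237.2
-66.8 door frame x,y 15.4 -42.3
rack ctr [ 0.55986126 -0.1127296 ]
-67.8 door frame x,y 92.0 -41.0
-67.8 door frame x,y 95.2 -212.0
-67.8 door frame x,y 17.8 -3.6
-67.8 door frame x,y 19.5 -236.9
-67.8 door frame x,y 16.1 -42.0
rack ctr [ 0.56156524 -0.11101413]
t 14.8 p [0.5687 0.3816 0.2898] jawdeg -67.78 tilt [-0.003  -0.0017 -1.    ] q [0.54 0.59 0.83 0.   1.72 1.72] F [-0.5 -0.2 -3.4] M [-0.02 -0.01  0.  ] w 0.0537
[-0.00932805  0.45338527  0.19293657]
```

Request:
play_rows(
  deltas=[
    [[-20,0,0,0,0,0,45],[-30,0,0,0,0,0,45],[-15,10,4,0,0,0,45],[-5,20,9,0,0,0,45],[0,30,13,0,0,0,45],[0,35,15,0,0,0,45],[0,35,15,0,0,0,45],[0,35,15,0,0,0,45],[0,35,15,0,0,0,45],[0,35,15,0,0,0,45]],
  ],
)

```text
time_s: 15.8
ee_pos: [0.5638, 0.124, 0.361]
eef_rot: [-0.129, 1.57, -2.884]
force: [0.6, -0.2, -2.9]
grip_width: 0.0535
```

Request:
play_rows(
  deltas=[
    [[0,35,15,0,0,0,45],[0,35,15,0,0,0,45],[0,35,15,0,0,0,45],[0,35,15,0,0,0,45],[0,30,13,0,0,0,45],[0,25,11,0,0,0,45],[0,15,6,0,0,0,45],[0,9,4,0,0,0,45],[0,0,0,0,0,0,45],[0,0,0,0,0,0,45]],
  ],
)

```text
time_s: 16.8
ee_pos: [0.5603, -0.1114, 0.3619]
eef_rot: [-1.464, 1.571, 2.066]
force: [0.3, 0.3, -2.5]
grip_width: 0.0536
```

```bash
python3 - <<'E'
from h import *
from station import ctrl,viewer
R=st(ctrl.get_obs());p=ctrl.get_obs()["ee_pos"]
print((R.T@(np.array([.5603,-.1123,.182])-p)*1000).round(1))
w=viewer.camera("wrist");s=viewer.camera("side");cv2.imwrite("pics/w11.png",w["img"][:,:,::-1]);pickle.dump(w,open("wrist11.pkl","wb"))
cv2.imwrite("pics/s11.png",cv2.resize(s["img"][100:320,180:380,::-1],None,fx=2.7,fy=2.7,interpolation=cv2.INTER_CUBIC))
E
```

```text
t 16.8 p [ 0.5603 -0.1114  0.3619] jawdeg -67.75 tilt [-1.e-04  2.e-04 -1.e+00] q [-0.26  0.29  1.09  0.    1.76  0.92] F [ 0.3  0.3 -2.5] M [-0.02 -0.03 -0.04] w 0.0536
[179.9   0.9   0.3]
```

View pics/w11.png

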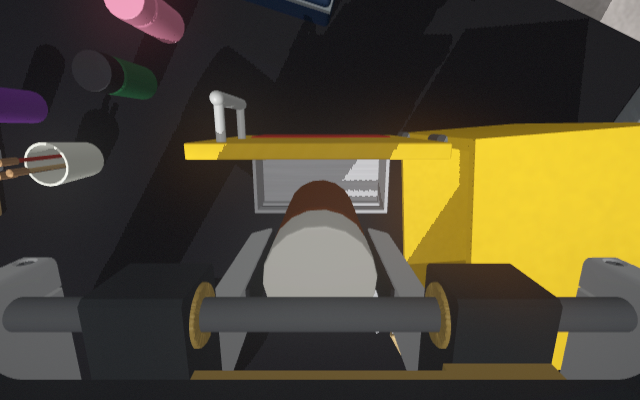

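View pics/s11.png

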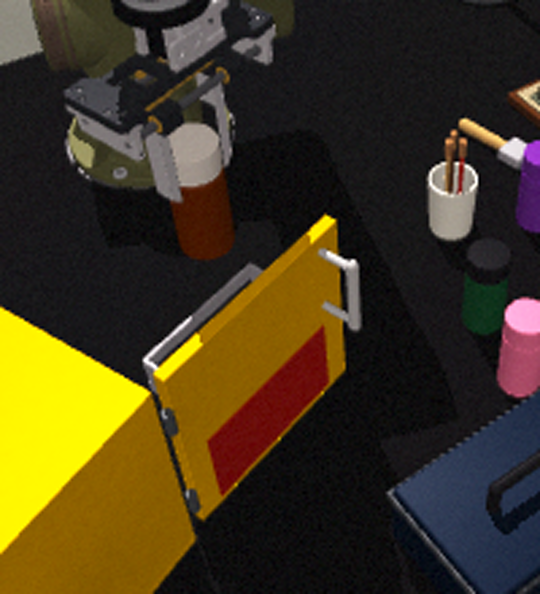

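```bash
python3 - <<'E'
from h import *
w=ld("wrist11")
cv2.imwrite("pics/z11.png",cv2.resize(w["img"][125:225,175:465,::-1],None,fx=2.7,fy=2.7,interpolation=cv2.INTER_CUBIC))
a=ray(w,254.5,212.5,.19);b=ray(w,388,212.5,.19);d=b-a;print(a,b,np.linalg.norm(d),np.degrees(np.arctan2(d[1],d[0])))
e=ray(w,186,159,.274);f=ray(w,452,158,.274);d=f-e;print("door inner top",e,f,np.linalg.norm(d),np.degrees(np.arctan2(d[1],d[0])))
y=(b-a)[:2]/np.linalg.norm((b-a)[:2]);x=np.array([y[1],-y[0]])
m=(a+b)[:2]/2;print("ctr from rail (rail outer -> -39)",m-.0395*x)
print("inner face to rail outer",(m-e[:2])@x,(m-f[:2])@x)
E
```

```text
[ 0.49374693 -0.04911525  0.19      ] [ 0.55813225 -0.20643329  0.19      ] 0.16998363001369604 -67.74226122552906
door inner top [0.54725839 0.02173372 0.274     ] [ 0.64476959 -0.2140212   0.274     ] 0.25512510170820674 -67.52939638231132
ctr from rail (rail outer -> -39) [ 0.56249642 -0.11281272]
inner face to rail outer 0.07636000820141026 0.07730784485372795
```

View pics/z11.png

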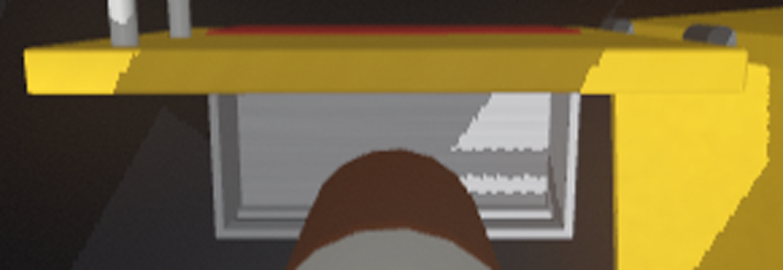

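Request:
play_rows(
  deltas=[
    [[0,1,-2,0,0,0,45],[20,0,0,0,0,0,45],[30,0,0,0,0,0,45],[30,0,0,0,0,0,45],[30,0,0,0,0,0,45],[25,0,0,0,0,0,45],[20,0,0,0,0,0,45],[10,0,0,0,0,0,45],[0,0,0,0,0,0,45],[0,0,0,0,0,0,45]],
  ],
)

```text
time_s: 17.9
ee_pos: [0.563, -0.1122, 0.1981]
eef_rot: [2.522, 1.569, -0.232]
force: [-0.1, -0.6, -2.5]
grip_width: 0.0535
```

```bash
python3 - <<'E'
from h import *
from station import ctrl,viewer
R=st(ctrl.get_obs())
w=viewer.camera("wrist");s=viewer.camera("side");cv2.imwrite("pics/w12.png",w["img"][:,:,::-1])
cv2.imwrite("pics/s12.png",cv2.resize(s["img"][120:320,180:380,::-1],None,fx=2.7,fy=2.7,interpolation=cv2.INTER_CUBIC))
E
```

```text
t 17.9 p [ 0.563  -0.1122  0.1981] jawdeg -67.76 tilt [ 1.3e-03 -3.0e-04 -1.0e+00] q [-0.26  0.33  1.41  0.    1.4   0.92] F [-0.1 -0.6 -2.5] M [-0.02  0.01  0.01] w 0.0535
```

View pics/w12.png

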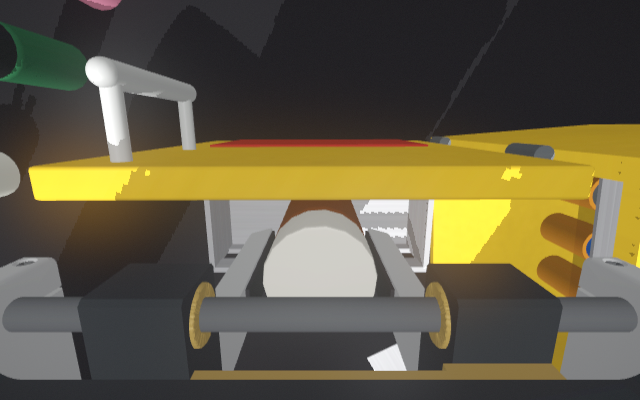

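View pics/s12.png

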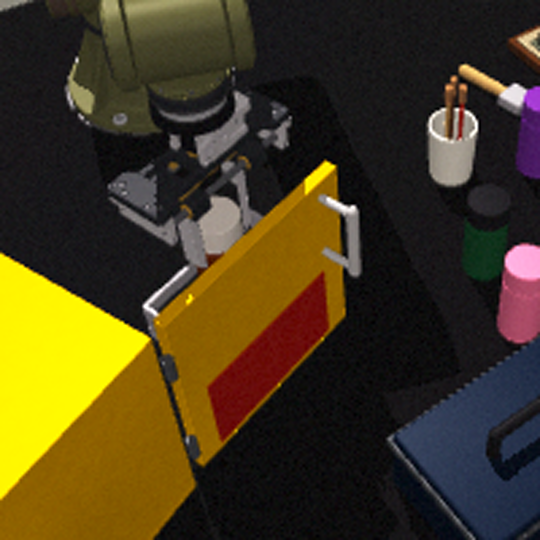

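Jar's in the rack, clear of the rail and panel, about 16 mm above the floor. Now I lower it slowly.

Request:
play_rows(
  deltas=[
    [[4,0,0,0,0,0,45],[4,0,0,0,0,0,45],[2,0,0,0,0,0,45],[2,0,0,0,0,0,45],[0,0,0,0,0,0,45],[0,0,0,0,0,0,45]],
  ],
)

```text
time_s: 18.6
ee_pos: [0.5625, -0.1123, 0.1851]
eef_rot: [2.285, 1.571, -0.468]
force: [-0.1, -1.1, -2.5]
grip_width: 0.0534
```

Request:
play_rows(
  deltas=[
    [[1,0,0,0,0,0,45],[0,0,0,0,0,0,45],[1,0,0,0,0,0,45],[0,0,0,0,0,0,45]],
  ],
)

```text
time_s: 19.0
ee_pos: [0.5624, -0.1123, 0.1829]
eef_rot: [-0.753, 1.571, 2.776]
force: [0.4, 0.0, -2.7]
grip_width: 0.0538
```

Request:
play_rows(
  deltas=[
    [[1,0,0,0,0,0,45],[0,0,0,0,0,0,45]],
  ],
)

```text
time_s: 19.2
ee_pos: [0.5625, -0.1123, 0.182]
eef_rot: [2.332, 1.571, -0.421]
force: [-0.2, -0.1, -3.3]
grip_width: 0.0539
```

Request:
play_rows(
  deltas=[
    [[0.5,0,0,0,0,0,45],[0,0,0,0,0,0,45],[0.5,0,0,0,0,0,45],[0,0,0,0,0,0,45]],
  ],
)

```text
time_s: 19.6
ee_pos: [0.5628, -0.1123, 0.1819]
eef_rot: [2.645, 1.569, -0.109]
force: [-1.3, 0.5, 6.0]
grip_width: 0.0536
```

Request:
play_rows(
  deltas=[
    [[0.5,0,0,0,0,0,45],[0,0,0,0,0,0,45],[0,0,0,0,0,0,45]],
  ],
)

```text
time_s: 19.9
ee_pos: [0.5629, -0.1123, 0.1819]
eef_rot: [2.613, 1.569, -0.141]
force: [-1.5, 1.6, 10.2]
grip_width: 0.0538
```

Request:
play_rows(
  deltas=[
    [[-0.7,0,0,0,0,0,45],[0,0,0,0,0,0,45],[0,0,0,0,0,0,58],[0,0,0,0,0,0,65],[0,0,0,0,0,0,78],[0,0,0,0,0,0,78],[0,0,0,0,0,0,78],[0,0,0,0,0,0,78]],
  ],
)

```text
time_s: 20.7
ee_pos: [0.5625, -0.1123, 0.1812]
eef_rot: [-0.943, 1.571, 2.586]
force: [0.1, 0.2, -0.3]
grip_width: 0.0782
```

```bash
python3 - <<'E'
from h import *
from station import ctrl,viewer
R=st(ctrl.get_obs())
w=viewer.camera("wrist");cv2.imwrite("pics/w13.png",w["img"][:,:,::-1])
E
```

```text
t 20.7 p [ 0.5625 -0.1123  0.1812] jawdeg -67.78 tilt [-1.e-04  0.e+00 -1.e+00] q [-0.26  0.34  1.43  0.    1.37  0.92] F [ 0.1  0.2 -0.3] M [ 0.03 -0.   -0.04] w 0.0782
```

View pics/w13.png

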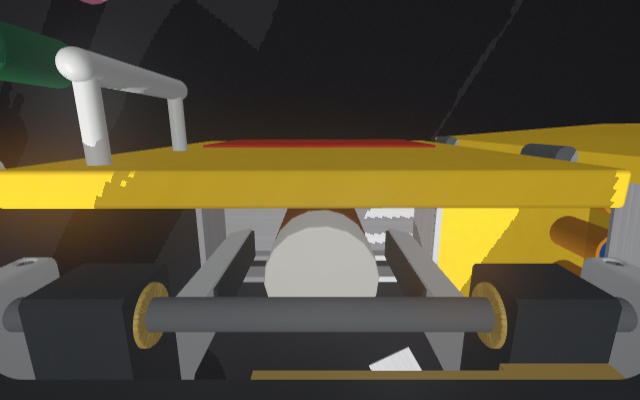

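Request:
play_rows(
  deltas=[
    [[-10,0,0,0,0,0,78],[-20,0,0,0,0,0,78],[-30,0,0,0,0,0,78],[-40,0,0,0,0,0,78],[-40,0,0,0,0,0,78],[-25,0,0,0,0,0,78],[0,-33,-31,0,0,0,78],[0,-33,-31,0,0,0,78],[0,-33,-31,0,0,0,78],[0,0,0,0,0,0,60]],
  ],
)

```text
time_s: 21.75
ee_pos: [0.6119, 0.0189, 0.3462]
eef_rot: [-1.404, 1.57, 2.13]
force: [-0.5, 0.1, -0.1]
grip_width: 0.0732
```

```bash
python3 - <<'E'
from h import *
from station import ctrl,viewer
o=ctrl.get_obs();R=st(o)
for n in("wrist","side","top"):
    w=viewer.camera(n);cv2.imwrite(f"pics/{n}14.png",w["img"][:,:,::-1]);pickle.dump(w,open(n+"14.pkl","wb"))
print((R.T@(np.array([.6106,.0158,.185])-ctrl.get_obs()["ee_pos"])*1000).round(1))
E
```

```text
t 21.75 p [0.6119 0.0189 0.3462] jawdeg -67.52 tilt [-5.e-04  7.e-04 -1.e+00] q [-0.03  0.4   0.99  0.    1.76  1.15] F [-0.5  0.1 -0.1] M [-0.02  0.03  0.  ] w 0.0732
[161.7  -1.5  -0.3]
```

View pics/wrist14.png

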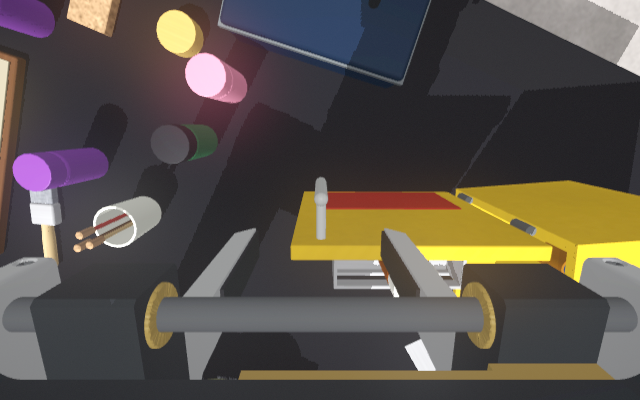

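View pics/side14.png

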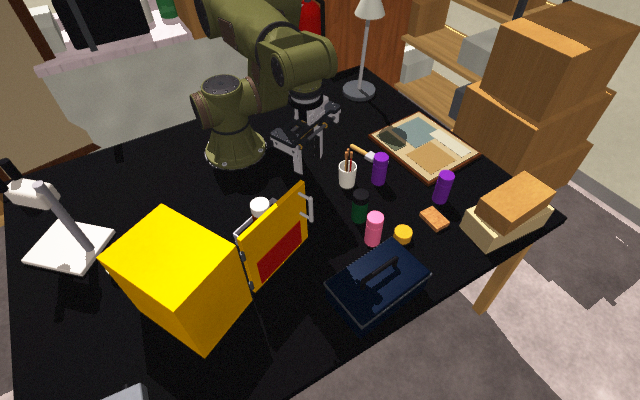

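View pics/top14.png

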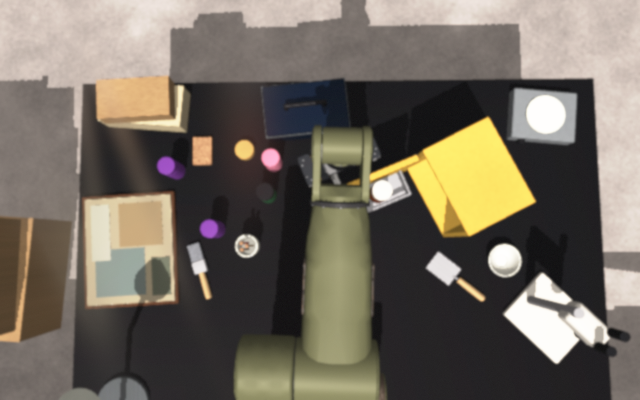

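```bash
python3 - <<'E'
from h import *
from station import ctrl
w=ld("wrist14");h=ray(w,320.7,198.5,.262);print(h)
o=ctrl.get_obs();R=st(o);print((R.T@(np.r_[h[:2],.185]-o["ee_pos"])*1000).round(1))
E
```

```text
[0.61257452 0.01803331 0.262     ]
t 21.9 p [0.611  0.0142 0.3467] jawdeg -67.77 tilt [ 3.e-04 -2.e-04 -1.e+00] q [-0.04  0.39  0.99 -0.    1.76  1.15] F [ 0.1  0.4 -0.6] M [-0.01  0.02 -0.01] w 0.0621
[161.7  -3.   -2.9]
```

Request:
play_rows(
  deltas=[
    [[0,-2,-1.5,0,0,0,60],[20,0,0,0,0,0,60],[40,0,0,0,0,0,60],[40,0,0,0,0,0,60],[30,0,0,0,0,0,60],[20,0,0,0,0,0,60],[11,0,0,0,0,0,60],[0,0,0,0,0,0,8],[0,0,0,0,0,0,8],[0,0,0,0,0,0,8]],
  ],
  grip_force=25,
)

```text
time_s: 22.9
ee_pos: [0.6123, 0.0167, 0.1867]
eef_rot: [2.719, 1.569, -0.035]
force: [-0.7, 0.2, -0.2]
grip_width: 0.0391
```

Request:
play_rows(
  deltas=[
    [[0,0,0,0,0,0,8],[0,0,0,0,0,0,8],[0,0,0,0,0,0,8],[0,0,0,0,0,0,8],[0,0,0,0,0,0,8],[0,0,0,0,0,0,8]],
  ],
)

```text
time_s: 23.5
ee_pos: [0.6117, 0.0177, 0.1855]
eef_rot: [-1.971, 1.57, 1.559]
force: [-2.1, 4.0, 1.6]
grip_width: 0.0137
```

```bash
python3 - <<'E'
from h import *
from station import ctrl
o=ctrl.get_obs();R=st(o);print((R.T@o["force"]).round(1))
E
```

```text
t 23.5 p [0.6117 0.0177 0.1855] jawdeg -67.75 tilt [ 0.     0.001 -1.   ] q [-0.03  0.43  1.31  0.    1.41  1.15] F [-2.1  4.   1.6] M [ 0.89  0.26 -0.05] w 0.0137
[-1.6 -4.5  0.4]
```

Request:
play_rows(
  deltas=[
    [[0,-0.8,4.5,-0.02,0,0,8],[0,-1.2,6.8,-0.03,0,0,8],[0,-1.5,9.1,-0.04,0,0,8],[0,-1.8,11.3,-0.05,0,0,8],[0,-1.8,11.3,-0.05,0,0,8],[0,-1.8,11.3,-0.05,0,0,8],[0,-1.8,11.3,-0.05,0,0,8],[0,-1.8,11.3,-0.05,0,0,8],[0,-1.8,11.3,-0.05,0,0,8],[0,-1.8,11.3,-0.05,0,0,8]],
  ],
)

```text
time_s: 24.5
ee_pos: [0.5198, -0.0233, 0.1855]
eef_rot: [-1.937, 1.569, 2.036]
force: [-4.4, 6.8, 4.3]
grip_width: 0.0136
```

```bash
python3 - <<'E'
from h import *
from station import ctrl
o=ctrl.get_obs();R=st(o);print((R.T@o["force"]).round(1))
E
```

```text
t 24.5 p [ 0.5198 -0.0233  0.1855] jawdeg -42.41 tilt [-9.0e-04  1.8e-03 -1.0e+00] q [-0.12  0.22  1.58  0.    1.34  0.62] F [-4.4  6.8  4.3] M [ 1.15  0.74 -0.05] w 0.0136
[-4.3 -7.9 -2. ]
```

Request:
play_rows(
  deltas=[
    [[0,-1.8,11.3,-0.05,0,0,8],[0,-1.8,11.3,-0.05,0,0,8],[0,-1.8,11.3,-0.05,0,0,8],[0,-1.8,11.3,-0.05,0,0,8],[0,-1.8,11.3,-0.05,0,0,8],[0,-1.8,11.3,-0.05,0,0,8],[0,-1.8,11.3,-0.05,0,0,8],[0,-1.8,11.3,-0.05,0,0,8],[0,-1.8,11.3,-0.05,0,0,8],[0,-1.8,11.3,-0.05,0,0,8]],
  ],
)

```text
time_s: 25.5
ee_pos: [0.4479, -0.112, 0.1854]
eef_rot: [-1.781, 1.567, 2.691]
force: [-13.8, 7.6, 8.8]
grip_width: 0.0136
```

```bash
python3 - <<'E'
from h import *
from station import ctrl,viewer
o=ctrl.get_obs();R=st(o);print((R.T@o["force"]).round(1))
w=viewer.camera("side");cv2.imwrite("pics/s15.png",cv2.resize(w["img"][120:320,90:350,::-1],None,fx=2.7,fy=2.7,interpolation=cv2.INTER_CUBIC))
E
```

```text
t 25.5 p [ 0.4479 -0.112   0.1854] jawdeg -13.78 tilt [-0.0037  0.0018 -1.    ] q [-0.32  0.09  1.73  0.    1.33 -0.08] F [-13.8   7.6   8.8] M [ 1.19  2.31 -0.05] w 0.0136
[ -8.7 -15.3  -4.1]
```

View pics/s15.png

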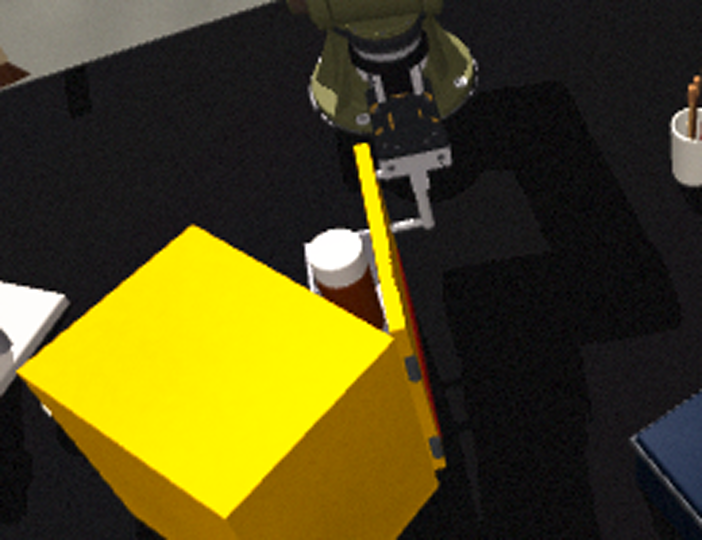

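Request:
play_rows(
  deltas=[
    [[0,-2.1,11.3,-0.05,0,0,8],[0,-2.1,11.3,-0.05,0,0,8],[0,-2.1,11.3,-0.05,0,0,8],[0,-2.1,11.3,-0.05,0,0,8],[0,-2.1,11.3,-0.05,0,0,8],[0,-2.1,11.3,-0.05,0,0,8],[0,-2.0,11.3,-0.05,0,0,8],[0,-2.0,11.3,-0.05,0,0,8],[0,-1.5,9.1,-0.04,0,0,8],[0,-1.2,6.8,-0.03,0,0,8]],
  ],
)

```text
time_s: 26.55
ee_pos: [0.4273, -0.2177, 0.1854]
eef_rot: [0.591, 1.57, -0.751]
force: [1.6, 0.1, 0.9]
grip_width: 0.0137
```

```bash
python3 - <<'E'
from h import *
from station import ctrl
o=ctrl.get_obs();R=st(o);print((R.T@o["force"]).round(1))
E
```

```text
t 26.55 p [ 0.4273 -0.2177  0.1854] jawdeg 13.08 tilt [ 3.e-04 -3.e-04 -1.e+00] q [-0.55  0.13  1.69 -0.    1.33 -0.78] F [1.6 0.1 0.9] M [ 0.15 -0.26 -0.07] w 0.0137
[-0.9  1.6  0.2]
```

Request:
play_rows(
  deltas=[
    [[0,-0.8,4.5,-0.02,0,0,8],[0,-0.8,4.5,-0.02,0,0,8],[0,-0.8,4.5,-0.02,0,0,8],[0,-0.8,4.5,-0.02,0,0,8],[0,-0.8,4.5,-0.02,0,0,8],[0,-0.8,4.5,-0.02,0,0,8],[0,-0.8,4.5,-0.02,0,0,8],[0,-0.8,4.5,-0.02,0,0,8],[0,-0.8,4.5,-0.02,0,0,8],[0,-0.4,2.3,-0.01,0,0,8]],
  ],
)

```text
time_s: 27.55
ee_pos: [0.4333, -0.2607, 0.1854]
eef_rot: [-0.143, 1.57, -1.295]
force: [-3.0, -0.2, 5.3]
grip_width: 0.0136
```

```bash
python3 - <<'E'
from h import *
from station import ctrl
o=ctrl.get_obs();R=st(o);print((R.T@o["force"]).round(1))
E
```

```text
t 27.55 p [ 0.4333 -0.2607  0.1854] jawdeg 23.97 tilt [ 1.e-04 -4.e-04 -1.e+00] q [-0.61  0.19  1.62 -0.    1.34 -1.03] F [-3.  -0.2  5.3] M [-0.03  0.54 -0.02] w 0.0136
[-5.3 -2.8 -1. ]
```

Request:
play_rows(
  deltas=[
    [[0,-0.4,2.3,-0.01,0,0,8],[0,-0.4,2.3,-0.01,0,0,8],[0,-0.4,2.3,-0.01,0,0,8],[0,0,0,0,0,0,8]],
  ],
)

```text
time_s: 27.95
ee_pos: [0.435, -0.2676, 0.1854]
eef_rot: [-0.411, 1.57, -1.534]
force: [-3.1, -1.1, 5.2]
grip_width: 0.0136
```

Request:
play_rows(
  deltas=[
    [[0,-0.2,1.1,-0.005,0,0,8],[0,-0.2,1.1,-0.005,0,0,8],[0,0,0,0,0,0,8]],
  ],
)

```text
time_s: 28.25
ee_pos: [0.4356, -0.2696, 0.1854]
eef_rot: [-0.472, 1.57, -1.585]
force: [-3.5, -1.8, 5.1]
grip_width: 0.0131
```

```bash
python3 - <<'E'
from h import *
from station import ctrl,viewer
o=ctrl.get_obs();R=st(o);print((R.T@o["force"]).round(1))
w=viewer.camera("side");cv2.imwrite("pics/s16.png",cv2.resize(w["img"][160:320,90:290,::-1],None,fx=3.5,fy=3.5,interpolation=cv2.INTER_CUBIC))
E
```

```text
t 28.25 p [ 0.4356 -0.2696  0.1854] jawdeg 26.23 tilt [-0.e+00 -7.e-04 -1.e+00] q [-0.63  0.2   1.6  -0.    1.34 -1.08] F [-3.5 -1.8  5.1] M [-0.33  0.54  0.04] w 0.0131
[-5.1 -3.9  0. ]
```

View pics/s16.png

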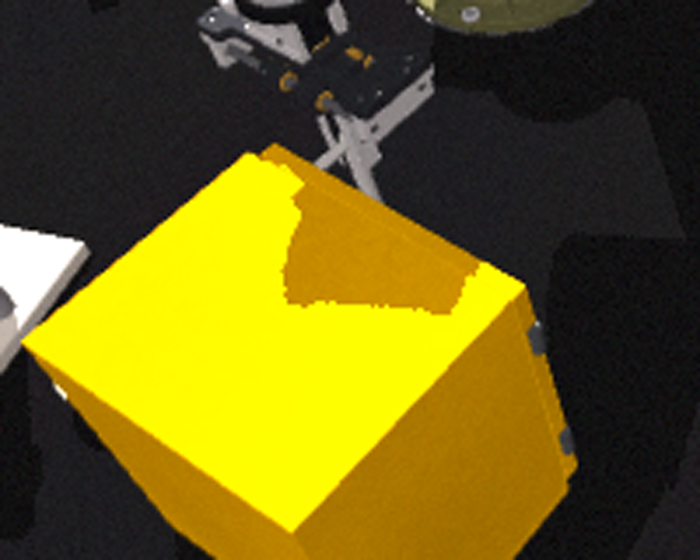

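Request:
play_rows(
  deltas=[
    [[0,-0.2,1.1,-0.005,0,0,8],[0,0,0,0,0,0,8]],
  ],
)

```text
time_s: 28.5
ee_pos: [0.4359, -0.2707, 0.1854]
eef_rot: [-0.552, 1.57, -1.66]
force: [-3.9, -1.2, 5.3]
grip_width: 0.0135
```

Request:
play_rows(
  deltas=[
    [[0,-0.2,1.1,-0.005,0,0,8],[0,0,0,0,0,0,8]],
  ],
)

```text
time_s: 28.7
ee_pos: [0.4359, -0.271, 0.1854]
eef_rot: [-2.917, 1.57, 2.264]
force: [-6.1, 4.7, 8.6]
grip_width: 0.0138
```

Request:
play_rows(
  deltas=[
    [[0,-0.2,1.1,-0.005,0,0,8],[0,0,0,0,0,0,8]],
  ],
)

```text
time_s: 28.9
ee_pos: [0.4359, -0.2709, 0.1854]
eef_rot: [-3.08, 1.567, 2.106]
force: [-9.6, 13.0, 11.4]
grip_width: 0.0139
```

Request:
play_rows(
  deltas=[
    [[0,0,0,0,0,0,50],[0,0,0,0,0,0,50],[0,0,0,0,0,0,50],[0,0,0,0,0,0,50],[0,0,0,0,0,0,50],[0,0,0,0,0,0,50],[-20,0,0,0,0,0,50],[-40,0,0,0,0,0,50],[-40,0,0,0,0,0,50],[-40,0,0,0,0,0,50]],
  ],
)

```text
time_s: 29.9
ee_pos: [0.4363, -0.2721, 0.3269]
eef_rot: [0.233, 1.571, -0.866]
force: [-0.6, -0.4, 0.9]
grip_width: 0.0498
```

Request:
play_rows(
  deltas=[
    [[-30,0,0,0,0,0,50],[0,0,-30,0,0,0,50],[0,0,-45,0,0,0,50],[0,0,-45,0,0,0,50],[0,0,-45,0,0,0,50],[0,0,-45,0,0,0,50],[0,0,-30,0,0,0,50],[0,0,0,0,0,0,50]],
  ],
)

```text
time_s: 30.7
ee_pos: [0.3264, -0.0565, 0.3562]
eef_rot: [0.914, 1.568, -0.182]
force: [0.3, 0.2, 1.0]
grip_width: 0.0505
```

```bash
python3 - <<'E'
from h import *
from station import ctrl,viewer
o=ctrl.get_obs();R=st(o)
for n,b in(("side",(160,320,90,290)),("top",(100,260,380,560))):
    w=viewer.camera(n);pickle.dump(w,open(n+"17.pkl","wb"));cv2.imwrite(f"pics/{n}17.png",cv2.resize(w["img"][b[0]:b[1],b[2]:b[3],::-1],None,fx=3.5,fy=3.5,interpolation=cv2.INTER_CUBIC))
cv2.imwrite("pics/sidefull17.png",ld("side17")["img"][:,:,::-1])
E
```

```text
t 30.7 p [ 0.3264 -0.0565  0.3562] jawdeg 27.2 tilt [ 2.8e-03 -5.0e-04 -1.0e+00] q [-0.28 -0.29  1.68  0.    1.74 -0.76] F [0.3 0.2 1. ] M [-0.01 -0.07  0.02] w 0.0505
```

View pics/side17.png

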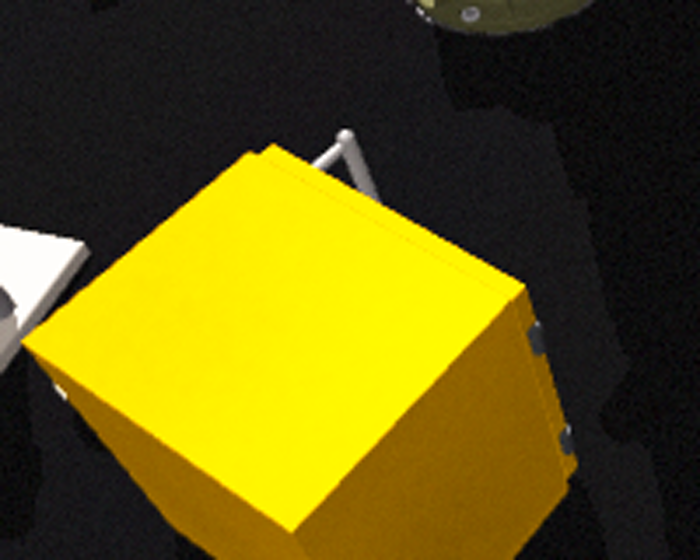

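View pics/top17.png

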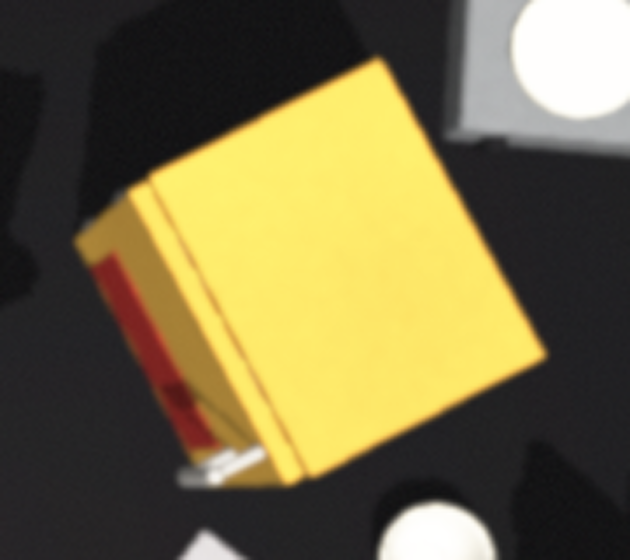

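View pics/sidefull17.png

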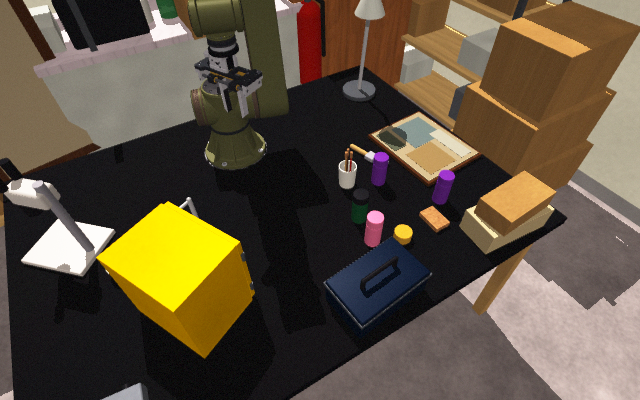

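The door lies flush: its outer edge runs parallel to the cabinet's front edge, with a uniform seam. The bystanders haven't moved and the robot is clear, so I'm handing in.

```bash
python3 - <<'E'
from h import *
from station import hand_in
c=ld("top17");P=[ray(c,380+u/3.5,100+v/3.5,z) for u,v,z in((130,190,.274),(290,487,.274),(150,178,.28),(310,477,.28))]
for a,b in((0,1),(2,3)):
    d=P[a]-P[b];print(np.degrees(np.arctan2(d[1],d[0])).round(2))
print(hand_in())
E
```

```text
26.77
26.54
the job is handed in; nothing more can be done
None
```

The amber jar is standing in the rack inside the yellow cabinet, the door is closed again, and the job is handed in at about 31 s of the 72 s allowed.

- **Opening the door:** my first grip caught only the rounded top of the handle, with about 20 N of force, and moved the door slightly. The cameras showed the fingertips about 35 mm higher than the reported TCP. I gripped again lower and swung the door open to about 94°.
- **Placing the jar:** I lowered it onto the rack floor in steps of 1 mm or less until it touched, reaching about 10 N. Then I let go. The camera views afterwards showed it upright between the rail and the panel.
- **Closing the door:** I drove it shut by the handle, slowing down near the end. It stopped with about 13 N and no slam.
- **Last checks:** in the last images the door's edge is at 26.8° against 26.5° for the cabinet front, which is parallel within measurement error. The seam is uniform, the green jar and brush pot look unmoved, and the robot is clear. I could not see the jar once the door was shut; I last saw it upright with the door about 40° from closed.

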